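# Weigh two kiln props and keep the heavier for the kiln shelf

## Task

The two round kiln props leaning in the sloping rack look alike, but one is heavier. Stand them upright on the balance, one on each pan, let go and let the beam come to rest to see which side goes down; then stand that heavier prop upright on the blue ring marked on the kiln shelf, and leave the lighter one standing on its pan. Set the props down gently, do not let one fall over, and leave the square props, the bowl and the jar where they are.

Things in the scene. Friction and masses are not known exactly. Their poses are not given: they have to be found in the camera images.
- prop_1: kiln prop: buff round ceramic bar, 46 mm diameter, 110 mm long, with a brown band near each end; origin at the centre of its foot, z along its length towards its top. The two props look the same; each weighs 0.25 to 0.75 kg, hidden. It starts standing in the rack, leaning over by 25 degrees with its top towards the rack's -x side; its top 45 mm stand free of the rack. Only its lowest 30 mm stand between low guide strips, 1.5 mm clear, so draw it out along its own length
- prop_2: kiln prop: buff round ceramic bar, 46 mm diameter, 110 mm long, with a brown band near each end; origin at the centre of its foot, z along its length towards its top. The two props look the same; each weighs 0.25 to 0.75 kg, hidden. It starts standing in the rack, leaning over by 25 degrees with its top towards the rack's -x side; its top 45 mm stand free of the rack. Only its lowest 30 mm stand between low guide strips, 1.5 mm clear, so draw it out along its own length
- rack: fixed plywood rack, 206 mm wide (its y) and 150 mm deep (its x), origin under its centre on the table, z up. It may stand on either side of the balance. Holds two props 120 mm apart along its y; the props' feet are 40 mm above the table and 25 mm to +x of the origin, at y = +60 and -60 mm; they lean to its -x by 25 degrees against a back board on their -x side that reaches 66 mm up them. The end boards at y = +-99 mm are 70 mm high
- balance: fixed pivot balance: grey base 110 x 170 mm with two cheeks 87 mm high, teal beam 216 mm long along its y, a red pointer and a brass ball over the pivot that reach 132 mm high. Origin under the pivot on the table, z up; the pivot lies 75 mm above the table, its axis along the balance's x
- beam (a joint): beam angle, rad: 0 level, positive with pan a (+y arm) up and pan b down, negative with pan a down; stops at +-0.2. No spring, little friction, slightly top-heavy, so it never rests in between: empty it tips to the nearer stop; loaded, the heavier side goes down, in under 1 s for a large difference, up to some 5 s for a small one (under about 20 g it stays on the side already down)
- pan_a: the pan on the +y arm of the balance, origin at its link on the beam, 24 mm below its upper face
- pan_b: the pan on the -y arm of the balance, origin at its link on the beam, 24 mm below its upper face
- pan_a_top (a point): balance pan on the +y arm: flat steel disc, 96 mm across, 6 mm thick, no rim. This point is the centre of its upper face, 100 mm along the beam from the pivot; 99 mm above the table with the beam level, about 79 mm fully down and 119 mm fully up. Always stays level, and where a load stands on it does not alter the weighing
- pan_b_top (a point): balance pan on the -y arm: flat steel disc, 96 mm across, 6 mm thick, no rim. This point is the centre of its upper face, 100 mm along the beam from the pivot; 99 mm above the table with the beam level, about 79 mm fully down and 119 mm fully up. Always stays level, and where a load stands on it does not alter the weighing
- kiln_shelf: fixed sand-coloured kiln shelf slab, 210 (x) x 200 (y) x 18 mm, lying on the table, on the other side of the balance from the rack; origin under its centre, z up
- mark (a point): centre of the blue ring (62 mm across) painted on the kiln shelf's upper face, 18 mm above the table, 40 mm to +x of the shelf's origin
- square_1: bystander: off-white square prop 42 x 42 x 110 mm standing on the kiln shelf, origin at its foot, 121 mm from the mark
- square_2: bystander: the second square prop, the same
- bowl: bystander: terracotta bowl, 120 mm across, 50 mm high, origin at its foot, beyond the balance
- jar: bystander: blue jar with a white cap, 72 mm across, 65 mm high, origin at its foot, beyond the balance

How it is judged (in metres and radians):
On the way:
1. the two props stand upright on opposite pans, let go, and the beam has come to rest with one side down (((contact force between prop_1 and pan_a above 1.5 N and contact force between prop_2 and pan_b above 1.5 N) or (contact force between prop_1 and pan_b above 1.5 N and contact force between prop_2 and pan_a above 1.5 N)) and (value of joint beam above 0.16 rad or value of joint beam below -0.16 rad) and angle between each of prop_1, prop_2's own z axis and vertical below 0.12 rad and velocity of joint beam between -0.03 and 0.03 rad/s and contact force between the fingers and prop_1 below 0.2 N and contact force between the fingers and prop_2 below 0.2 N and contact force between the fingers and balance below 0.2 N), for 0.3 s.
At the end, for the whole second after the job is handed in: The prop that weighed down its pan (either one, if they differ by less than 30 g) stands upright within 7 degrees on the kiln shelf, its axis within 15 mm of the ring's centre; the lighter one stands upright on a pan of the balance; props and beam are at rest (((horizontal distance between prop_1 and mark below 0.015 m and contact force between prop_1 and kiln_shelf above 1.5 N and (contact force between prop_2 and pan_a above 1.5 N or contact force between prop_2 and pan_b above 1.5 N) and contact force between prop_2 and pan_a below 5.1993 N and contact force between prop_2 and pan_b below 5.1993 N) or (horizontal distance between prop_2 and mark below 0.015 m and contact force between prop_2 and kiln_shelf above 1.5 N and (contact force between prop_1 and pan_a above 1.5 N or contact force between prop_1 and pan_b above 1.5 N) and contact force between prop_2 and kiln_shelf above 4.6107 N)) and linear speed of each of prop_1, prop_2 below 0.03 m/s and angle between each of prop_1, prop_2's own z axis and vertical below 0.12 rad and velocity of joint beam between -0.03 and 0.03 rad/s); the robot touches nothing.
It fails at once if a square prop, the bowl or the jar is moved by more than 15 mm (distance of any of square_1, square_2, bowl, jar from where it was at the start of the episode above 0.015 m).
It fails at once if a round prop falls over (leans more than 57 degrees) (angle between any of prop_1, prop_2's own z axis and vertical above 1 rad).
It fails at once if a round prop is dropped: it falls free of the fingers at over 0.6 m/s, as from some 20 mm or more ((contact force between the fingers and prop_1 below 0.1 N and linear speed of prop_1 above 0.6 m/s) or (contact force between the fingers and prop_2 below 0.1 N and linear speed of prop_2 above 0.6 m/s)).
It fails at once if a round prop is rammed on to a pan or the kiln shelf (over 120 N) (contact force between any of prop_1, prop_2 and pan_a above 120 N or contact force between any of prop_1, prop_2 and pan_b above 120 N or contact force between any of prop_1, prop_2 and kiln_shelf above 120 N).
It also fails if it takes over 72 s, if anything falls off the work surface, if the arm or the gripper's body presses on something with over 40 N, if the wrist force passes 120 N, or if a joint passes its speed limit or range.

## Robot

A 6-joint arm with a two-finger parallel gripper is mounted at the origin on the work surface. World frame = base frame: x ahead of the robot, y to its left, z up, the work surface at z = 0. Lengths are in m, angles in degrees, forces in N, time in s.
With the tool pointing down it reaches from about 0.375 to 0.9 m from the base axis. Payload 3.1 kg.
Tool frame: the origin (TCP) lies midway between the tips of the shut fingers; the grasp point (between the pads) lies 19 mm behind it; z points along the fingers, y is the direction in which the jaws open and shut (so a half turn about z gives the same grasp; the last joint's range is limited). The gripper opens to 87 mm and grips with 3 to 60 N. Pads are 19 mm wide; open, the fingers measure 117 mm over their backs; the gripper's body (75 mm by 190 mm) begins 51 mm behind the grasp point.
Start: joints at [63.742, 30.224, 82.088, -0, 67.689, -10.227], TCP at [0.173, 0.601, 0.223] pointing down, gripper open.
Joint ranges: [-176.69, 176.69], [-43.24, 126.21], [12.49, 139.97], [-82, 262], [0, 151.66], [-163.58, 163.58]. Speed limits (degrees/s): [159.86, 159.86, 180, 180, 180, 180].

## Interface

Orientations are given as a 3x3 rotation matrix whose columns are the frame's x, y, z axes.
In Python, from rig import bot gives the robot as it stands.
- The arm moves only by the tool carry_out, never from a script. Its arguments are lists of equal length, an entry for each row: "grip": the gripper's target within -1 to 1 (fully open at 1, half-way at 0, shut at -1); "slide": the shift along the tool's x, y, z in mm, a list of three; "twist": the turn, a rotation vector about the tool's x, y, z in rad, a list of three. In form: {"grip": [grip, ...], "slide": [[dx, dy, dz], ...], "twist": [[wx, wy, wz], ...]}. A call has 1 to 12 rows; each row shifts and turns the pose as measured when the row begins, along the tool's axes as they then stand; what a row does not reach is not made up. A row lasts 1/10 s, in which the tool goes at most 50 mm and 8.59 degrees, less where a joint would pass 70% of its speed; a pose out of reach is approached as far as the arm can. A call is refused whole if a number of a shift passes 50 or a number of a turn 0.15, either way. A call with a gripper value outside its range is refused whole. The fingers move at their own pace and stop on an object; the grip force is fixed at half the most. Time passes only in rows, so rows that do not move let the fingers close. It gives the time, the measured TCP pose, the force and the opening at its end, in the units of the state.
- bot.read_state(): the state, without advancing time (a new reading comes with each control period).
- bot.capture(name): name is "side" or "top" or "wrist"; returns a dict with "color" (384x512x3 uint8, red, green, blue), "depth" (384x512 float32, m along the optical axis (not along the pixel's ray), 0 where there is no reading), "fx", "fy", "cx", "cy" (pixels), "position" and "rotation" of the camera in the world; the wrist camera has in their place "T_tool_cam" (4x4, takes a point from camera to tool coordinates, whose origin is the TCP and whose axes are the flange's). Camera axes: x right, y up, looking along -z (the intrinsics and any distortion apply to the point x, -y, -z); pixel columns grow to the right and rows downward; lengths in m; the calibration is good to about 2 mm. A picture is of the moment at which its call begins: read the wrist's pose just before it.
- bot.hand_in(): hands the job in, once; it reports no verdict.
The state is a dict: "time_s": time; "joint_positions": joint angles; "qvel": joint speeds; "tau": joint torques, N m; "position": TCP position; "tcp_rot": TCP orientation; "force": force on the tool from outside, world axes, zero at the start; "moment": the same for the moment, N m; "opening": opening from 0.0 (shut) to 1.0 (fully open).
Only numpy, scipy, OpenCV 4.12 (cv2) and the standard library are available. Lean on these libraries where they do the work, as an engineer would, in place of code of your own. Each camera call takes 0.05 s, during which the arm holds its last target.

## Working session

There is one attempt and no reset: what is moved stays moved. The work goes in short steps, Python scripts to look and compute and a tool call to move; the robot and the scene stay as the last step left them, time stands still between calls to the robot, and variables do not carry over. Pictures are saved under pics/ and viewed, and the job is handed in when it is done.

Besides the shell and the picture viewer there is one more tool, called after "Call:" as name(argument=value, ...), one argument or row to a line, values as JSON. carry_out: Moves the arm, as the interface text tells. Its arguments: {"type":"object","properties":{"grip":{"type":"array"},"slide":{"type":"array"},"twist":{"type":"array"}},"required":["grip","slide","twist"]}

```bash
ls; mkdir -p pics; python3 - <<'E'
from rig import bot
import cv2,numpy as np,pickle
s=bot.read_state();print(s)
d={}
for n in["side","top","wrist"]:
    c=bot.capture(n);d[n]=c
    cv2.imwrite(f"pics/{n}0.png",c["color"][:,:,::-1])
    print(n,{k:v for k,v in c.items() if k not in("color","depth")}, (c["depth"]>0).mean())
pickle.dump(d,open("c0.pkl","wb"))
E
```

```text
pics
{'time_s': 0.0, 'joint_positions': array([ 6.37437216e+01,  3.02779845e+01,  8.21569729e+01,  9.98727461e-04,
        6.76888574e+01, -1.02257750e+01]), 'qvel': array([ 0.00158021,  0.06230901, -0.05450768, -0.00783182, -0.02774421,
        0.0425083 ]), 'tau': array([-6.87588963e-04, -4.40051007e+01, -1.76589417e+01,  6.33712811e-02,
        5.82104770e-02, -1.60516965e-04]), 'position': array([0.17221353, 0.60004073, 0.2215789 ]), 'tcp_rot': array([[-9.61112788e-01,  2.76154425e-01, -9.70448731e-04],
       [ 2.76155841e-01,  9.61110932e-01, -1.93087934e-03],
       [ 3.99488009e-04, -2.12378792e-03, -9.99997665e-01]]), 'force': array([ 0.05652833,  0.06319302, -0.44201927]), 'moment': array([ 0.01211746, -0.0074821 ,  0.0158152 ]), 'opening': 1.0020427828870235}
side {'fx': 430.4186593074493, 'fy': 430.4186593074493, 'cx': 261.2216292669561, 'cy': 187.08473902285286, 'position': array([ 0.39054923, -0.69099696,  0.9938979 ]), 'rotation': array([[ 0.95510327,  0.23178539, -0.1845353 ],
       [-0.29627042,  0.74455971, -0.59820956],
       [-0.00125868,  0.62602426,  0.7798025
[... 156 characters left out ...]
49666246, -0.00669147,  1.30334224]), 'rotation': array([[-0.01270514,  0.99522738, -0.09675246],
       [-0.9998536 , -0.01375374, -0.01017865],
       [-0.01146078,  0.09660897,  0.99525643]])} 0.9959615071614584
wrist {'fx': 271.05687299089226, 'fy': 271.05687299089226, 'cx': 253.75282220947656, 'cy': 192.44865813658487, 'T_tool_cam': array([[-8.59486240e-04,  9.58475747e-01,  2.85172761e-01,
         8.04968885e-02],
       [ 9.99999630e-01,  8.12647022e-04,  2.82577691e-04,
        -5.77516492e-04],
       [ 3.90990689e-05,  2.85172898e-01, -9.58476091e-01,
        -1.60712024e-01],
       [ 0.00000000e+00,  0.00000000e+00,  0.00000000e+00,
         1.00000000e+00]])} 0.9960886637369791
```

View pics/side0.png

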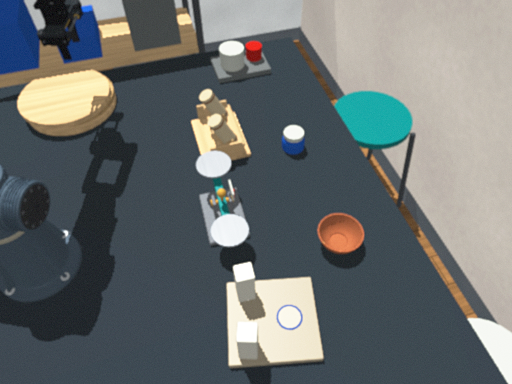

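View pics/top0.png

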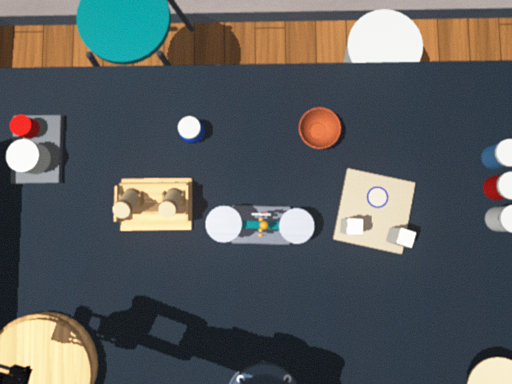

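View pics/wrist0.png

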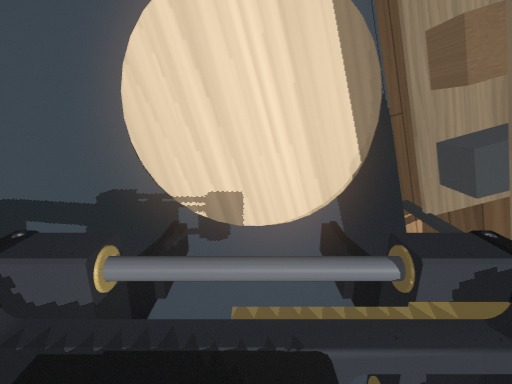

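```bash
cat > h.py <<'E'
import numpy as np,cv2,pickle
def pts(c,T=None):
    d=c["depth"];v,u=np.mgrid[0:d.shape[0],0:d.shape[1]]
    P=np.stack([(u-c["cx"])/c["fx"]*d,-(v-c["cy"])/c["fy"]*d,-d],-1)
    if T is None: R,t=c["rotation"],c["position"]
    else: R,t=T[:3,:3],T[:3,3]
    return P@R.T+t
def wristT(c,s):
    T=np.eye(4);T[:3,:3]=s["tcp_rot"];T[:3,3]=s["position"]
    return T@c["T_tool_cam"]
def proj(c,p,T=None):
    if T is None: R,t=c["rotation"],c["position"]
    else: R,t=T[:3,:3],T[:3,3]
    q=(np.asarray(p)-t)@R
    return np.stack([c["cx"]+c["fx"]*q[...,0]/-q[...,2],c["cy"]-c["fy"]*q[...,1]/-q[...,2]],-1)
E
python3 - <<'E'
from h import *
d=pickle.load(open("c0.pkl","rb"))
a=d["top"]["color"][165:245,100:330,::-1];cv2.imwrite("pics/t1.png",cv2.resize(a,None,fx=3.4,fy=3.4,interpolation=2))
a=d["side"]["color"][75:255,180:310,::-1];cv2.imwrite("pics/s1.png",cv2.resize(a,None,fx=3.3,fy=3.3,interpolation=2))
P=pts(d["top"]);
for r in range(172,240,4): print(r,[tuple((P[r,c]*1000).astype(int)) for c in (117,126,147,170,188)])
E
```

```text
172 [(np.int64(649), np.int64(426), np.int64(1)), (np.int64(649), np.int64(400), np.int64(-1)), (np.int64(648), np.int64(338), np.int64(0)), (np.int64(647), np.int64(270), np.int64(0)), (np.int64(646), np.int64(216), np.int64(3))]
176 [(np.int64(637), np.int64(426), np.int64(0)), (np.int64(637), np.int64(398), np.int64(4)), (np.int64(637), np.int64(338), np.int64(-3)), (np.int64(635), np.int64(269), np.int64(2)), (np.int64(634), np.int64(216), np.int64(1))]
180 [(np.int64(625), np.int64(425), np.int64(3)), (np.int64(624), np.int64(395), np.int64(12)), (np.int64(623), np.int64(333), np.int64(17)), (np.int64(622), np.int64(266), np.int64(13)), (np.int64(621), np.int64(214), np.int64(15))]
184 [(np.int64(614), np.int64(425), np.int64(2)), (np.int64(609), np.int64(383), np.int64(52)), (np.int64(608), np.int64(322), np.int64(56)), (np.int64(607), np.int64(257), np.int64(55)), (np.int64(610), np.int64(214), np.int64(13))]
188 [(np.int64(596), np.int64(402), np.int64(71)), (np.int64(598), np.int64(383), np.int64(50)), (np.int64(597), np.int64(325), np.int64(46)), (np.int64(595), np.int64(25
[... 2188 characters left out ...]
2))]
228 [(np.int64(485), np.int64(422), np.int64(4)), (np.int64(485), np.int64(393), np.int64(12)), (np.int64(484), np.int64(333), np.int64(8)), (np.int64(483), np.int64(265), np.int64(15)), (np.int64(482), np.int64(213), np.int64(16))]
232 [(np.int64(473), np.int64(423), np.int64(0)), (np.int64(473), np.int64(397), np.int64(0)), (np.int64(472), np.int64(335), np.int64(1)), (np.int64(471), np.int64(268), np.int64(3)), (np.int64(471), np.int64(216), np.int64(0))]
236 [(np.int64(462), np.int64(423), np.int64(-1)), (np.int64(461), np.int64(396), np.int64(2)), (np.int64(461), np.int64(336), np.int64(-2)), (np.int64(460), np.int64(268), np.int64(2)), (np.int64(459), np.int64(216), np.int64(-2))]
```

View pics/t1.png

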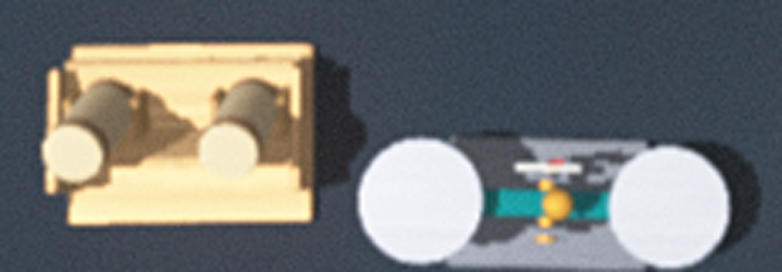

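View pics/s1.png

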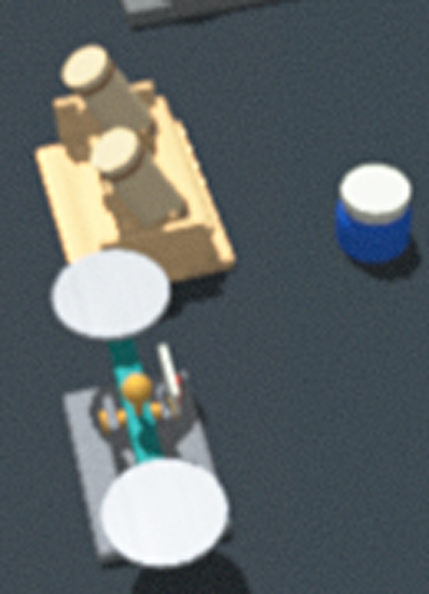

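```bash
python3 - <<'E'
from h import *
d=pickle.load(open("c0.pkl","rb"))
def ray(c,uv,z):
    q=np.array([(uv[0]-c["cx"])/c["fx"],-(uv[1]-c["cy"])/c["fy"],-1])
    r=c["rotation"]@q; return c["position"]+r*(z-c["position"][2])/r[2]
def comps(m,amin):
    n,l,s,ce=cv2.connectedComponentsWithStats(m.astype(np.uint8))
    return [(i,s[i,4],ce[i].round(1),l==i) for i in range(1,n) if s[i,4]>amin]
for n in("top","side"):
    c=d[n];P=pts(c);h,s,v=cv2.split(cv2.cvtColor(c["color"],cv2.COLOR_RGB2HSV))
    X,Y,Z=P[...,0],P[...,1],P[...,2]
    reg=(X>.3)&(X<.8)&(Y>-.5)&(Y<.5)
    print(n,"props")
    for i,a,ce,m in comps(reg&(Y>.19)&(Y<.43)&(X>.45)&(X<.59)&(Z>.1)&(v>150),30):
        if n=='top' or 1:
            print(a,ce,P[m].mean(0).round(4),"ray",ray(c,ce,.1397).round(4), s[m].mean(), v[m].mean())
    print("rack")
    m=(Y>.19)&(Y<.44)&(X>.44)&(X<.68)&(Z>.007)
    if n=="top":
        r=cv2.minAreaRect((P[m&(Z<.08)][:,:2]*1000).astype(np.float32));print(r)
    print("pans")
    for i,a,ce,m in comps(reg&(s<40)&(v>170)&(Z>.06)&(Z<.135)&(Y<.19)&(Y>-.18),100):
        zz=np.median(Z[m]);k=m&(abs(Z-zz)<.01)
        print(a,ce,zz.round(4),P[k].mean(0).round(4),[ (z,ray(c,ce,z).round(4)[:2]) for z in(.079,.119)], cv2.minEnclosingCircle((P[k][:,:2]*1000).astype(np.float32)))
    print("ring")
    for i,a,ce,m in comps(reg&(h>105)&(h<130)&(s>80)&(Y<-.1)&(Z<.05),8):
        vv,uu=np.nonzero(m);e=cv2.fitEllipse(np.stack([uu,vv],1).astype(np.float32)) if a>8 else None
        print(a,ce,e,ray(c,e[0],.018).round(4))
    print("others")
    for i,a,ce,m in comps((X>.3)&(X<.85)&(Y>-.6)&(Y<.5)&(Z>.035),40):print(a,ce,P[m].min(0).round(3),P[m].max(0).round(3))
E
```

```text
top props
262 [121.2 207.4] [0.5403 0.3681 0.1383] ray [0.5401 0.3677 0.1397] 53.61068702290076 231.9770992366412
272 [166.8 206.5] [0.541  0.2483 0.1383] ray [0.5409 0.2481 0.1397] 53.68382352941177 230.87132352941177
rack
((560.853271484375, 313.3055419921875), (237.9445343017578, 242.28326416015625), 0.9068877696990967)
pans
1023 [223.4 223.3] 0.1202 [0.4954 0.1021 0.1202] [(0.079, array([0.4952, 0.1058])), (0.119, array([0.4953, 0.1021]))] ((495.7191467285156, 101.99483489990234), 47.6411247253418)
953 [296.4 225.1] 0.0804 [ 0.4878 -0.0935  0.0804] [(0.079, array([ 0.4878, -0.0937])), (0.119, array([ 0.4881, -0.0909]))] ((488.2805480957031, -94.05207061767578), 47.86336898803711)
ring
19 [421.1 124.1] ((421.1947937011719, 123.74638366699219), (5.727078914642334, 7.576375484466553), 41.860206604003906) [ 0.7772 -0.4684  0.018 ]
29 [423.6 134.1] ((423.1288757324219, 135.03302001953125), (4.902333736419678, 13.39141845703125), 40.477779388427734) [ 0.7437 -0.4724  0.018 ]
10 [414.3 130.7] ((414.82843017578125, 130.7372283935547), (2.1857118606567383, 9.314258575439453), 92.875350952
[... 2359 characters left out ...]
19, array([ 0.4848, -0.1242]))] ((490.4502868652344, -94.66564178466797), 50.176422119140625)
ring
60 [287.5 321.1] ((289.0283203125, 316.8058166503906), (23.395999908447266, 24.50395965576172), 113.39753723144531) [ 0.5683 -0.3336  0.018 ]
10 [297.1 308.7] ((296.5940856933594, 308.8099670410156), (1.8469887971878052, 8.827966690063477), 130.4072265625) [ 0.5919 -0.3205  0.018 ]
others
3941 [221.8 168.4] [ 0.443 -0.145  0.035] [0.618 0.408 0.148]
369 [293.5 135.8] [0.738 0.167 0.035] [0.803 0.23  0.068]
455 [341.7 229.2] [ 0.708 -0.23   0.035] [ 0.827 -0.111  0.053]
654 [244.4 280.7] [ 0.465 -0.269  0.036] [ 0.508 -0.224  0.131]
700 [247.2 339.4] [ 0.43  -0.404  0.035] [ 0.481 -0.353  0.131]
```

```bash
cat >> h.py <<'E'
from scipy.spatial.transform import Rotation as Ro
def plan(pos,R,n):
    from rig import bot
    s=bot.read_state();p0=s["position"];R0=s["tcp_rot"]
    w=Ro.from_matrix(R0.T@R).as_rotvec()
    S=[]
    for i in range(n):
        Ri=R0@Ro.from_rotvec(w*i/n).as_matrix()
        S.append((Ri.T@((np.asarray(pos)-p0)/n)*1000).round(1).tolist())
    print("t",round(s["time_s"],2),"p",p0.round(4),"F",s["force"].round(2),"open",round(s["opening"],3),"twist/row",(w/n).round(4).tolist(),"tot deg",np.degrees(w).round(2))
    print("slide",S)
def Rt(tilt,yaw=0):  # tool y ~ world y rotated by yaw, tool z leaning +x by tilt deg
    a=np.radians(tilt);z=np.array([np.sin(a),0,-np.cos(a)]);y=np.array([0,1.,0]);x=np.cross(y,z)
    return Ro.from_euler('z',yaw,degrees=True).as_matrix()@np.stack([x,y,z],1)
E
python3 - <<'E'
from h import *
plan([.514,.246,.20],Rt(25),10)
E
```

```text
t 0.15 p [0.1723 0.6002 0.2218] F [-0.88  0.14  1.02] open 0.998 twist/row [-0.0063, -0.0434, -0.0275] tot deg [ -3.59 -24.87 -15.76]
slide [[-42.6, -24.6, 2.2], [-41.8, -25.8, 3.9], [-40.9, -26.9, 5.5], [-39.8, -28.1, 7.1], [-38.7, -29.2, 8.6], [-37.5, -30.3, 10.1], [-36.2, -31.4, 11.5], [-34.8, -32.5, 12.8], [-33.3, -33.5, 14.1], [-31.7, -34.5, 15.3]]
```

Call:
carry_out(
  grip=[1,1,1,1,1,1,1,1,1,1],
  slide=[
    [-42.6,-24.6,2.2],
    [-41.8,-25.8,3.9],
    [-40.9,-26.9,5.5],
    [-39.8,-28.1,7.1],
    [-38.7,-29.2,8.6],
    [-37.5,-30.3,10.1],
    [-36.2,-31.4,11.5],
    [-34.8,-32.5,12.8],
    [-33.3,-33.5,14.1],
    [-31.7,-34.5,15.3],
  ],
  twist=[
    [-0.006,-0.043,-0.027],
    [-0.006,-0.043,-0.027],
    [-0.006,-0.043,-0.027],
    [-0.006,-0.043,-0.027],
    [-0.006,-0.043,-0.027],
    [-0.006,-0.043,-0.027],
    [-0.006,-0.043,-0.027],
    [-0.006,-0.043,-0.027],
    [-0.006,-0.043,-0.027],
    [-0.006,-0.043,-0.027],
  ],
)

```text
time_s: 1.15
position: [0.5206, 0.2459, 0.2004]
tcp_rot: [[-0.901, -0.018, 0.434], [-0.017, 1.0, 0.006], [-0.434, -0.002, -0.901]]
force: [-0.5, 0.3, -0.0]
opening: 1.001
```

```bash
python3 - <<'E'
from h import *
plan([.514,.246,.20],Rt(25),4)
E
```

```text
t 1.15 p [0.5206 0.2459 0.2004] F [-0.5   0.34 -0.04] open 1.001 twist/row [0.0015, 0.0032, 0.0043] tot deg [0.35 0.73 1.  ]
slide [[1.5, 0.1, -0.6], [1.5, 0.1, -0.6], [1.5, 0.0, -0.6], [1.5, 0.0, -0.6]]
```

Tracking is very good. Settle, then look with the wrist camera.

Call:
carry_out(
  grip=[1,1,1],
  slide=[
    [3,0,-1],
    [3,0,-1],
    [0,0,0],
  ],
  twist=[
    [0.003,0.006,0.009],
    [0.003,0.006,0.009],
    [0,0,0],
  ],
)

```text
time_s: 1.45
position: [0.5166, 0.2402, 0.1985]
tcp_rot: [[-0.907, 0.012, 0.421], [0.011, 1.0, -0.005], [-0.421, -0.0, -0.907]]
force: [-0.3, -0.2, -0.3]
opening: 1.0
```

```bash
python3 - <<'E'
from h import *
from rig import bot
s=bot.read_state();c=bot.capture("wrist");pickle.dump((s,c),open("w1.pkl","wb"))
cv2.imwrite("pics/w1.png",c["color"][:,:,::-1])
P=pts(c,wristT(c,s))
v=cv2.cvtColor(c["color"],cv2.COLOR_RGB2HSV)[...,2]
X,Y,Z=P[...,0],P[...,1],P[...,2]
m=(X>.49)&(X<.6)&(Y>.19)&(Y<.42)&(Z>.11)&(c["depth"]>.05)
n,l,st,ce=cv2.connectedComponentsWithStats(m.astype(np.uint8))
for i in range(1,n):
    if st[i,4]>100:print(st[i],ce[i],P[l==i].min(0),P[l==i].max(0))
print(s["position"])
plan([.514,.246,.20],Rt(25),1)
E
```

```text
[ 236  165   53   55 2268] [261.49206349 191.76675485] [0.51054754 0.2240729  0.11003728] [0.55171269 0.26958423 0.14795604]
[ 361  164   68   55 2764] [395.51628075 190.25072359] [0.51073599 0.34305641 0.11006665] [0.55932245 0.38956811 0.1480528 ]
[159 221  30  35 698] [176.06876791 239.93123209] [0.4901584  0.19002617 0.19281318] [0.52258824 0.19710363 0.2277578 ]
[319 221  41  35 868] [333.64516129 239.8202765 ] [0.49000815 0.2830837  0.19233819] [0.52385777 0.29535177 0.22882297]
[139 281  34  38 565] [154.91150442 295.40707965] [0.49003351 0.191306   0.23396419] [0.50690471 0.19742697 0.25996041]
[335 281  31  26 487] [350.48870637 291.88090349] [0.49008007 0.2832806  0.23363699] [0.50746952 0.28921936 0.25536458]
[366 374  24  10 219] [377.26940639 378.65753425] [0.49005979 0.28696113 0.27634365] [0.51443136 0.28941894 0.28380535]
[0.51658618 0.24020789 0.19846325]
t 1.5 p [0.5165 0.2406 0.1985] F [ 0.12  0.45 -0.16] open 1.0 twist/row [-0.0049, -0.0012, -0.0097] tot deg [-0.28 -0.07 -0.55]
slide [[1.7, 5.4, -2.4]]
```

View pics/w1.png

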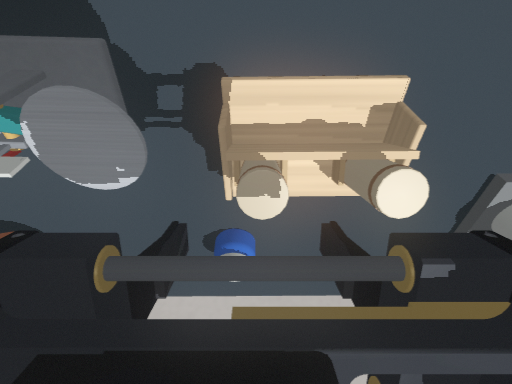

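```bash
python3 - <<'E'
from h import *
s,c=pickle.load(open("w1.pkl","rb"))
T=wristT(c,s)
hsv=cv2.cvtColor(c["color"],cv2.COLOR_RGB2HSV)
for (u,v) in((262,193),(398,192)):
    print(hsv[v,u],hsv[v-32,u],hsv[v-22,u],hsv[v+22,u])
    m=np.zeros((384,512),np.uint8);cv2.circle(m,(u,v),36,1,-1)
    m=((m>0)&(hsv[...,2]>165)).astype(np.uint8)
    m[:v-27]=0
    cs,_=cv2.findContours(m,cv2.RETR_EXTERNAL,cv2.CHAIN_APPROX_NONE);k=max(cs,key=cv2.contourArea)
    e=cv2.fitEllipse(cv2.convexHull(k));print(e)
    mm=np.zeros_like(m);cv2.drawContours(mm,[k],-1,1,-1)
    P=pts(c,T)[mm>0];print("mean",P.mean(0),"min",P.min(0),"max",P.max(0))
    q=np.array([(e[0][0]-c["cx"])/c["fx"],-(e[0][1]-c["cy"])/c["fy"],-1]);r=T[:3,:3]@q
    print("ray at z=.1397",T[:3,3]+r*(.1397-T[2,3])/r[2])
E
```

```text
[ 20  49 147] [ 17  52 137] [ 19  47 151] [ 21  33 227]
((261.9820861816406, 189.332763671875), (57.559234619140625, 71.60160064697266), 88.47008514404297)
mean [0.55409729 0.25181055 0.11421809] min [ 0.37499338  0.20227109 -0.00253185] max [0.70694291 0.30539511 0.31115608]
ray at z=.1397 [0.52317508 0.24687328 0.1397    ]
[ 20  26 247] [ 17  75 129] [ 21  34 215] [ 21  27 247]
((402.10498046875, 193.18894958496094), (47.216957092285156, 55.3983154296875), 56.62635040283203)
mean [0.53111357 0.36708452 0.13761746] min [ 0.37499338  0.24198428 -0.00209636] max [0.70669059 0.50997045 0.31115608]
ray at z=.1397 [0.52892558 0.36543299 0.1397    ]
```

```bash
cat > topf.py <<'E'
from h import *
def tops(c,T,boxes,u=np.array([-.4226,0,.9063])):
    P=pts(c,T);e1=np.array([.9063,0,.4226]) if abs(u[0])>.1 else np.array([1.,0,0])
    out=[]
    for (x0,x1,y0,y1) in boxes:
        m=(P[...,0]>x0)&(P[...,0]<x1)&(P[...,1]>y0)&(P[...,1]<y1)&(P[...,2]>.09)&(P[...,2]<.16)
        Q=P[m];w=Q@u;hi=np.percentile(w,90);k=abs(w-np.median(w[w>hi-.006]))<.004;Q=Q[k];w0=np.median(w[k])
        ab=np.stack([Q@e1,Q[:,1]],1)
        (a,b),r=cv2.minEnclosingCircle((ab*1000).astype(np.float32))
        lo=np.percentile(ab,1,0);hi=np.percentile(ab,99,0);me=(lo+hi)/2
        # centroid and mid-extent
        for nm,(A,B) in(("circ",(a/1000,b/1000)),("mid",me),("mean",ab.mean(0))):
            print(nm,(A*e1+u*w0+np.array([0,B,0])).round(4),len(Q),round(r,1),((hi-lo)*1000).round(1))
E
python3 - <<'E'
from topf import *
s,c=pickle.load(open("w1.pkl","rb"));d=pickle.load(open("c0.pkl","rb"))
bx=[(.505,.60,.20,.30),(.505,.60,.33,.40)]
print("wrist");tops(c,wristT(c,s),bx);print("top");tops(d["top"],None,bx);print("side");tops(d["side"],None,bx)
E
```

```text
wrist
circ [0.5304 0.2468 0.1381] 2095 22.9 [42.2 42.1]
mid [0.5302 0.2466 0.138 ] 2095 22.9 [42.2 42.1]
mean [0.5298 0.2467 0.1378] 2095 22.9 [42.2 42.1]
circ [0.531  0.3665 0.1381] 2182 23.2 [42.3 42.6]
mid [0.5307 0.3658 0.138 ] 2182 23.2 [42.3 42.6]
mean [0.5302 0.3655 0.1378] 2182 23.2 [42.3 42.6]
top
circ [0.5347 0.2477 0.142 ] 212 23.5 [42.6 41.7]
mid [0.535  0.2471 0.1421] 212 23.5 [42.6 41.7]
mean [0.5353 0.2474 0.1422] 212 23.5 [42.6 41.7]
circ [0.5347 0.3669 0.1409] 220 23.5 [43.2 43. ]
mid [0.5353 0.367  0.1411] 220 23.5 [43.2 43. ]
mean [0.5356 0.3669 0.1413] 220 23.5 [43.2 43. ]
side
circ [0.5386 0.2455 0.1388] 136 25.8 [43.  44.9]
mid [0.5362 0.2433 0.1376] 136 25.8 [43.  44.9]
mean [0.5364 0.2421 0.1377] 136 25.8 [43.  44.9]
circ [0.5373 0.3663 0.1379] 114 24.8 [40.8 42.5]
mid [0.5371 0.3632 0.1378] 114 24.8 [40.8 42.5]
mean [0.537  0.3623 0.1378] 114 24.8 [40.8 42.5]
```

```bash
python3 - <<'E'
from h import *
plan([.5493,.2467,.1018],Rt(25),8)
E
```

```text
t 1.5 p [0.5165 0.2406 0.1985] F [ 0.12  0.45 -0.16] open 1.0 twist/row [-0.0006, -0.0002, -0.0012] tot deg [-0.28 -0.07 -0.55]
slide [[1.4, 0.8, 12.7], [1.4, 0.8, 12.7], [1.4, 0.8, 12.7], [1.4, 0.8, 12.7], [1.4, 0.8, 12.7], [1.4, 0.8, 12.7], [1.4, 0.8, 12.7], [1.4, 0.8, 12.7]]
```

Call:
carry_out(
  grip=[1,1,1,1,1,1,1,1,1],
  slide=[
    [2,2,10],
    [2,2,14],
    [2,2,14],
    [2,0,14],
    [1,0,14],
    [1,0,14],
    [1,0,12],
    [1,0,9],
    [0,0,0],
  ],
  twist=[
    [-0.001,0,-0.003],
    [-0.001,0,-0.003],
    [-0.001,0,-0.003],
    [0,0,0],
    [0,0,0],
    [0,0,0],
    [0,0,0],
    [0,0,0],
    [0,0,0],
  ],
)

```text
time_s: 2.4
position: [0.5435, 0.2612, 0.0947]
tcp_rot: [[-0.907, -0.023, 0.42], [-0.02, 1.0, 0.01], [-0.421, 0.001, -0.907]]
force: [-0.7, -0.1, -0.1]
opening: 1.001
```

```bash
python3 - <<'E'
from h import *
plan([.5493,.2467,.1018],Rt(25),2)
E
```

```text
t 2.4 p [0.5435 0.2612 0.0947] F [-0.69 -0.1  -0.13] open 1.001 twist/row [0.0053, -0.0012, 0.0101] tot deg [ 0.6  -0.13  1.16]
slide [[-4.0, -7.3, -2.1], [-4.1, -7.3, -2.1]]
```

Call:
carry_out(
  grip=[1,1],
  slide=[
    [-4,-7,-2],
    [-3,-6,-2],
  ],
  twist=[
    [0.005,0,0.01],
    [0.005,0,0.01],
  ],
)

```text
time_s: 2.6
position: [0.5471, 0.2499, 0.1006]
tcp_rot: [[-0.908, -0.003, 0.419], [-0.003, 1.0, 0.001], [-0.419, -0.0, -0.908]]
force: [1.5, -1.0, -0.4]
opening: 1.001
```

```bash
python3 - <<'E'
from h import *
plan([.5493,.2467,.1018],Rt(25),1)
E
```

```text
t 2.6 p [0.5471 0.2499 0.1006] F [ 1.51 -0.99 -0.39] open 1.001 twist/row [0.0014, -0.0043, 0.0031] tot deg [ 0.08 -0.24  0.18]
slide [[-2.5, -3.2, -0.2]]
```

Call:
carry_out(
  grip=[1,1],
  slide=[
    [-2,-2,0],
    [0,0,0],
  ],
  twist=[
    [0,-0.004,0],
    [0,0,0],
  ],
)

```text
time_s: 2.8
position: [0.5498, 0.2475, 0.1033]
tcp_rot: [[-0.905, -0.002, 0.425], [-0.002, 1.0, 0.002], [-0.425, 0.001, -0.905]]
force: [-0.2, 0.1, 0.4]
opening: 0.997
```

```bash
python3 - <<'E'
from h import *
plan([.5493,.2467,.1018],Rt(25),1)
from rig import bot
s=bot.read_state();c=bot.capture("wrist")
cv2.imwrite("pics/w2.png",c["color"][:,:,::-1])
plan([.5493,.2467,.1018],Rt(25),1)
E
```

```text
t 2.8 p [0.5498 0.2475 0.1033] F [-0.21  0.15  0.41] open 0.997 twist/row [0.0018, 0.0027, 0.0018] tot deg [0.1  0.16 0.11]
slide [[1.1, -0.8, 1.1]]
t 2.85 p [0.5498 0.2475 0.1033] F [0.42 0.5  0.14] open 1.002 twist/row [0.0019, 0.0028, 0.0018] tot deg [0.11 0.16 0.11]
slide [[1.1, -0.8, 1.1]]
```

View pics/w2.png

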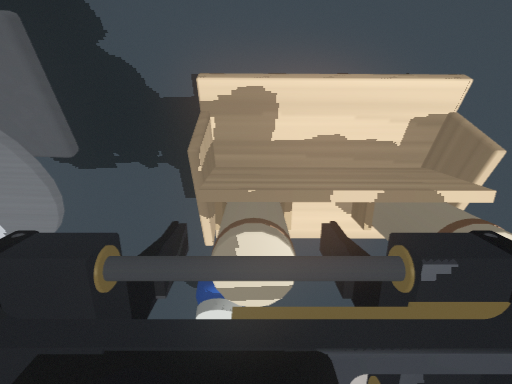

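```bash
python3 - <<'E'
from topf import *
from rig import bot
s=bot.read_state();c=bot.capture("wrist")
P=pts(c,c["T_tool_cam"])
m=(abs(P[...,1])<.03)&(P[...,2]>-.075)&(P[...,2]<-.03)&(abs(P[...,0])<.05)
Q=P[m]
for z in np.arange(-.075,-.03,.005):
    k=Q[(Q[:,2]>=z)&(Q[:,2]<z+.005)]
    if len(k)>20: print(round(z,3),len(k),k.min(0).round(4),k.max(0).round(4))
E
```

```text
-0.045 1039 [-0.0185 -0.0212 -0.0416] [ 0.0253  0.0198 -0.04  ]
-0.04 2328 [-0.0199 -0.0224 -0.04  ] [ 0.0257  0.0209 -0.035 ]
-0.035 316 [ 0.0086 -0.0225 -0.035 ] [ 0.026   0.0215 -0.03  ]
```

Call:
carry_out(
  grip=[1,-1,-1,-1,-1,-1,-1,-1],
  slide=[
    [2.5,-0.5,1],
    [0,0,0],
    [0,0,0],
    [0,0,0],
    [0,0,0],
    [0,0,0],
    [0,0,0],
    [0,0,0],
  ],
  twist=[
    [0,0.002,0],
    [0,0,0],
    [0,0,0],
    [0,0,0],
    [0,0,0],
    [0,0,0],
    [0,0,0],
    [0,0,0],
  ],
)

```text
time_s: 3.7
position: [0.5475, 0.2471, 0.1012]
tcp_rot: [[-0.906, -0.003, 0.423], [-0.002, 1.0, 0.002], [-0.423, 0.001, -0.906]]
force: [0.4, 0.2, 0.2]
opening: 0.523
```

```bash
python3 - <<'E'
from h import *
plan([.5493,.2467,.1018],Rt(25),1)
E
```

```text
t 3.7 p [0.5475 0.2471 0.1012] F [0.39 0.23 0.2 ] open 0.523 twist/row [0.002, 0.0004, 0.002] tot deg [0.11 0.02 0.11]
slide [[-1.8, -0.4, 0.2]]
```

Call:
carry_out(
  grip=[-1,-1,-1,-1,-1],
  slide=[
    [0,0,-4],
    [0,0,-7],
    [0,0,-8],
    [0,0,-8],
    [0,0,-8],
  ],
  twist=[
    [0,0,0],
    [0,0,0],
    [0,0,0],
    [0,0,0],
    [0,0,0],
  ],
)

```text
time_s: 4.2
position: [0.5324, 0.2467, 0.1333]
tcp_rot: [[-0.907, -0.002, 0.421], [-0.002, 1.0, 0.002], [-0.421, 0.001, -0.907]]
force: [3.6, 1.0, -5.9]
opening: 0.522
```

```bash
python3 - <<'E'
from h import *
u=np.array([-.4226,0,.9063]);p=np.array([.5475,.2471,.1012])
from rig import bot
q=bot.read_state()["position"]-p;print(q@u,q-u*(q@u))
plan(p+u*80,Rt(25),5)
E
```

```text
0.0354263939985921 [-9.52083516e-05 -3.91616433e-04 -4.32397655e-05]
t 4.2 p [0.5324 0.2467 0.1333] F [ 3.58  1.   -5.94] open 0.522 twist/row [0.0003, -0.0003, 0.0003] tot deg [ 0.09 -0.09  0.1 ]
slide [[24.7, 25.0, -15992.6], [19.7, 20.0, -15992.7], [14.7, 15.0, -15992.7], [9.7, 10.0, -15992.7], [4.7, 5.1, -15992.7]]
```

```bash
python3 - <<'E'
from h import *
plan([.505,.2467,.25],Rt(15),6)
E
```

```text
t 4.2 p [0.5324 0.2467 0.1333] F [ 3.58  1.   -5.94] open 0.522 twist/row [0.0002, 0.0288, 0.0003] tot deg [0.08 9.91 0.11]
slide [[-4.0, 0.0, -19.6], [-3.5, 0.0, -19.7], [-2.9, 0.0, -19.8], [-2.3, 0.0, -19.8], [-1.8, 0.0, -19.9], [-1.2, 0.0, -20.0]]
```

Call:
carry_out(
  grip=[-1,-1,-1,-1,-1,-1],
  slide=[
    [0,0,-14],
    [0,0,-20],
    [0,0,-20],
    [-5,0,-25],
    [-8,0,-25],
    [-6,0,-22],
  ],
  twist=[
    [0,0,0],
    [0,0,0],
    [0,0,0],
    [0,0.04,0],
    [0,0.06,0],
    [0,0.06,0],
  ],
)

```text
time_s: 4.8
position: [0.4826, 0.2443, 0.255]
tcp_rot: [[-0.971, -0.005, 0.238], [-0.006, 1.0, -0.003], [-0.237, -0.005, -0.971]]
force: [0.8, -1.0, -5.4]
opening: 0.525
```

```bash
python3 - <<'E'
from h import *
plan([.4885,-.0955,.255],Rt(0,-2),12)
E
```

```text
t 4.8 p [0.4826 0.2443 0.255 ] F [ 0.83 -0.95 -5.4 ] open 0.525 twist/row [-0.0, 0.02, 0.0034] tot deg [-0.   13.74  2.34]
slide [[-0.3, -28.3, 0.2], [-0.4, -28.3, 0.2], [-0.5, -28.3, 0.2], [-0.6, -28.3, 0.2], [-0.7, -28.3, 0.2], [-0.8, -28.3, 0.2], [-0.9, -28.3, 0.1], [-1.0, -28.3, 0.1], [-1.1, -28.3, 0.1], [-1.2, -28.3, 0.1], [-1.3, -28.3, 0.1], [-1.4, -28.3, 0.0]]
```

Call:
carry_out(
  grip=[-1,-1,-1,-1,-1,-1,-1,-1,-1,-1,-1,-1],
  slide=[
    [0,-12,0],
    [0,-25,0],
    [-1,-35,0],
    [-1,-35,0],
    [-1,-35,0],
    [-1,-35,0],
    [-1,-35,0],
    [-1,-35,0],
    [-1,-30,0],
    [-1,-25,0],
    [-1,-18,0],
    [-1,-8,0],
  ],
  twist=[
    [0,0.01,0.003],
    [0,0.02,0.003],
    [0,0.02,0.003],
    [0,0.02,0.003],
    [0,0.02,0.003],
    [0,0.02,0.003],
    [0,0.02,0.003],
    [0,0.02,0.003],
    [0,0.02,0.003],
    [0,0.02,0.003],
    [0,0.02,0.003],
    [0,0.02,0.003],
  ],
)

```text
time_s: 6.0
position: [0.4688, -0.0851, 0.2578]
tcp_rot: [[-1.0, 0.017, -0.019], [0.016, 1.0, 0.016], [0.019, 0.016, -1.0]]
force: [0.1, 0.4, -5.3]
opening: 0.519
```

```bash
python3 - <<'E'
from h import *
plan([.4885,-.0955,.255],Rt(0,-2),1)
E
```

```text
t 6.0 p [ 0.4688 -0.0851  0.2578] F [ 0.07  0.44 -5.25] open 0.519 twist/row [0.0157, -0.019, 0.0183] tot deg [ 0.9  -1.09  1.05]
slide [[-19.9, -10.1, 2.3]]
```

Call:
carry_out(
  grip=[-1,-1,-1,-1,-1],
  slide=[
    [-8,-5,5],
    [-8,-4,15],
    [-4,-1,20],
    [0,0,20],
    [0,0,15],
  ],
  twist=[
    [0.007,-0.009,0.006],
    [0.007,-0.009,0.006],
    [0.002,-0.002,0.004],
    [0,0,0],
    [0,0,0],
  ],
)

```text
time_s: 6.5
position: [0.4905, -0.0917, 0.1814]
tcp_rot: [[-0.999, 0.032, 0.009], [0.032, 0.999, 0.0], [-0.009, 0.001, -1.0]]
force: [-0.9, 1.2, -4.6]
opening: 0.518
```

```bash
python3 - <<'E'
from h import *
plan([.4885,-.0955,.16],Rt(0,-2),1)
from rig import bot
c=bot.capture("side");cv2.imwrite("pics/s2.png",cv2.resize(c["color"][100:290,130:330,::-1],None,fx=3,fy=3))
plan([.4885,-.0955,.16],Rt(0,-2),1)
E
```

```text
t 6.5 p [ 0.4905 -0.0917  0.1814] F [-0.87  1.22 -4.58] open 0.518 twist/row [0.0006, 0.0088, 0.0031] tot deg [0.03 0.5  0.18]
slide [[2.0, -3.8, 21.4]]
t 6.55 p [ 0.489  -0.091   0.1793] F [-1.98  0.81 -7.33] open 0.518 twist/row [0.0024, 0.0046, 0.003] tot deg [0.14 0.27 0.17]
slide [[0.5, -4.5, 19.3]]
```

View pics/s2.png

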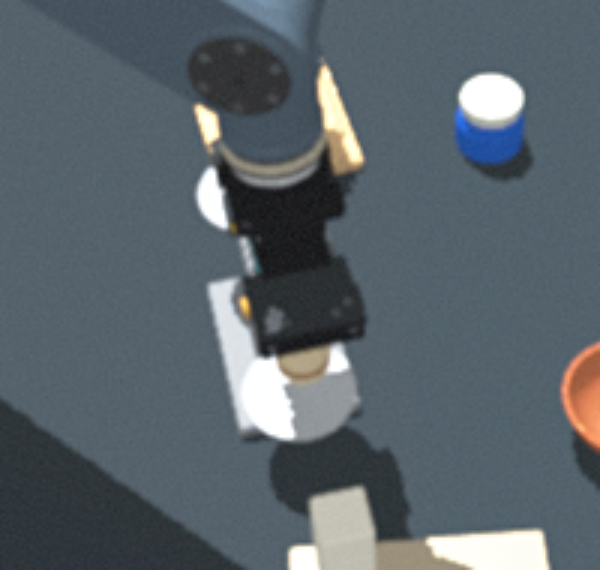

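Call:
carry_out(
  grip=[-1,-1,-1,-1,-1],
  slide=[
    [0,-2,6],
    [0,-2,6],
    [0,-1,5],
    [0,0,3],
    [0,0,3],
  ],
  twist=[
    [0,0.004,0],
    [0,0,0],
    [0,0,0],
    [0,0,0],
    [0,0,0],
  ],
)

```text
time_s: 7.05
position: [0.4898, -0.0941, 0.1557]
tcp_rot: [[-1.0, 0.029, 0.003], [0.029, 1.0, 0.003], [-0.003, 0.003, -1.0]]
force: [0.7, 0.2, -4.5]
opening: 0.52
```

```bash
python3 - <<'E'
from h import *
plan([.4885,-.0955,.15],Rt(0,-2),1)
E
```

```text
t 7.05 p [ 0.4898 -0.0941  0.1557] F [ 0.74  0.19 -4.53] open 0.52 twist/row [0.0027, 0.0026, 0.0058] tot deg [0.16 0.15 0.33]
slide [[1.3, -1.5, 5.6]]
```

Call:
carry_out(
  grip=[-1,-1,-1],
  slide=[
    [0,-1,2],
    [0,0,1.5],
    [0,0,1],
  ],
  twist=[
    [0.002,0.003,0],
    [0,0,0],
    [0,0,0],
  ],
)

```text
time_s: 7.35
position: [0.4903, -0.0955, 0.1513]
tcp_rot: [[-1.0, 0.029, 0.001], [0.029, 1.0, 0.0], [-0.001, 0.0, -1.0]]
force: [-0.3, -0.3, -4.7]
opening: 0.522
```

```bash
python3 - <<'E'
from h import *
plan([.4885,-.0955,.15],Rt(0,-2),1)
E
```

```text
t 7.35 p [ 0.4903 -0.0955  0.1513] F [-0.32 -0.28 -4.65] open 0.522 twist/row [0.0, 0.0007, 0.0054] tot deg [0.   0.04 0.31]
slide [[1.8, -0.0, 1.3]]
```

Call:
carry_out(
  grip=[-1,-1],
  slide=[
    [0,0,1.2],
    [0,0,1],
  ],
  twist=[
    [0,0,0],
    [0,0,0],
  ],
)

```text
time_s: 7.55
position: [0.4905, -0.0956, 0.1492]
tcp_rot: [[-1.0, 0.03, 0.001], [0.03, 1.0, -0.0], [-0.001, -0.0, -1.0]]
force: [0.3, -0.4, -5.3]
opening: 0.523
```

```bash
python3 - <<'E'
from h import *
plan([.4885,-.0955,.15],Rt(0,-2),1)
E
```

```text
t 7.55 p [ 0.4905 -0.0956  0.1492] F [ 0.27 -0.44 -5.31] open 0.523 twist/row [-0.0002, 0.0014, 0.0053] tot deg [-0.01  0.08  0.31]
slide [[2.0, 0.1, -0.8]]
```

Call:
carry_out(
  grip=[-1,-1],
  slide=[
    [0,0,1],
    [0,0,1],
  ],
  twist=[
    [0,0,0],
    [0,0,0],
  ],
)

```text
time_s: 7.75
position: [0.4907, -0.0957, 0.1479]
tcp_rot: [[-1.0, 0.03, 0.002], [0.03, 1.0, -0.0], [-0.002, -0.0, -1.0]]
force: [-3.1, 0.4, 8.3]
opening: 0.52
```

Call:
carry_out(
  grip=[-1,1,1,1,1,1],
  slide=[
    [0,0,-0.4],
    [0,0,0],
    [0,0,0],
    [0,0,0],
    [0,0,0],
    [0,0,0],
  ],
  twist=[
    [0,0,0],
    [0,0,0],
    [0,0,0],
    [0,0,0],
    [0,0,0],
    [0,0,0],
  ],
)

```text
time_s: 8.35
position: [0.4933, -0.0969, 0.1503]
tcp_rot: [[-1.0, 0.03, 0.009], [0.03, 1.0, -0.003], [-0.009, -0.003, -1.0]]
force: [-0.9, 0.4, 0.2]
opening: 0.889
```

```bash
python3 - <<'E'
from h import *
from rig import bot
c=bot.capture("wrist");cv2.imwrite("pics/w3.png",c["color"][:,:,::-1])
P=pts(c,c["T_tool_cam"])
m=(abs(P[...,1])<.03)&(P[...,2]>-.075)&(P[...,2]<-.03)&(abs(P[...,0])<.05);Q=P[m];print(Q.min(0),Q.max(0),np.median(Q,0))
plan([.4885,-.0955,.25],Rt(0,-2),1)
E
```

```text
[-0.02156317 -0.02109357 -0.03952609] [ 0.02420299  0.02248259 -0.03002724] [ 0.01141079  0.00056561 -0.03719235]
t 8.4 p [ 0.4933 -0.0968  0.1503] F [-0.16  0.17 -0.14] open 0.932 twist/row [-0.0031, 0.0086, 0.0053] tot deg [-0.18  0.49  0.31]
slide [[4.0, 0.9, -99.7]]
```

View pics/w3.png

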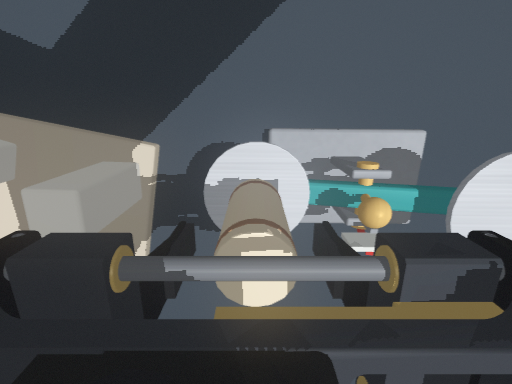

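Call:
carry_out(
  grip=[1,1,1,1,1],
  slide=[
    [0,0,-10],
    [0,0,-25],
    [0,0,-30],
    [0,0,-30],
    [0,0,-15],
  ],
  twist=[
    [0,0,0],
    [0,0,0],
    [0,0,0],
    [0,0,0],
    [0,0,0],
  ],
)

```text
time_s: 8.9
position: [0.4907, -0.0959, 0.2639]
tcp_rot: [[-1.0, 0.03, 0.002], [0.03, 1.0, -0.001], [-0.003, -0.001, -1.0]]
force: [0.5, -0.4, 0.7]
opening: 0.997
```

```bash
python3 - <<'E'
from h import *
plan([.495,.3665,.23],Rt(25),12)
E
```

```text
t 8.9 p [ 0.4907 -0.0959  0.2639] F [ 0.52 -0.42  0.74] open 0.997 twist/row [-0.0006, -0.0361, -0.0024] tot deg [ -0.41 -24.85  -1.67]
slide [[0.8, 38.5, 2.8], [0.8, 38.5, 2.8], [0.8, 38.5, 2.8], [0.8, 38.5, 2.8], [0.8, 38.5, 2.8], [0.8, 38.5, 2.8], [0.8, 38.5, 2.8], [0.8, 38.5, 2.8], [0.9, 38.5, 2.7], [0.9, 38.5, 2.7], [0.9, 38.5, 2.7], [0.9, 38.5, 2.7]]
```

Call:
carry_out(
  grip=[1,1,1,1,1,1,1,1,1,1,1,1],
  slide=[
    [0,20,1],
    [1,40,2],
    [1,46,2],
    [1,46,3],
    [1,46,3],
    [1,46,3],
    [1,46,3],
    [1,46,3],
    [1,42,3],
    [1,35,3],
    [1,25,3],
    [1,12,3],
  ],
  twist=[
    [0,-0.036,-0.002],
    [0,-0.036,-0.002],
    [0,-0.036,-0.002],
    [0,-0.036,-0.002],
    [0,-0.036,-0.002],
    [0,-0.036,-0.002],
    [0,-0.036,-0.002],
    [0,-0.036,-0.002],
    [0,-0.036,-0.002],
    [0,-0.036,-0.002],
    [0,-0.036,-0.002],
    [0,-0.036,-0.002],
  ],
)

```text
time_s: 10.1
position: [0.5063, 0.3683, 0.2437]
tcp_rot: [[-0.886, 0.013, 0.463], [0.01, 1.0, -0.011], [-0.463, -0.005, -0.886]]
force: [-0.2, -0.7, -0.1]
opening: 0.998
```

```bash
python3 - <<'E'
from h import *
plan([.508,.3665,.188],Rt(25),3)
E
```

```text
t 10.1 p [0.5063 0.3683 0.2437] F [-0.22 -0.71 -0.09] open 0.998 twist/row [-0.0035, 0.0152, -0.0033] tot deg [-0.6   2.61 -0.56]
slide [[8.1, -0.5, 16.7], [7.9, -0.5, 16.8], [7.6, -0.6, 17.0]]
```

Call:
carry_out(
  grip=[1,1,1,1],
  slide=[
    [7,-1,12],
    [7,-1,16],
    [8,0,14],
    [3,0,8],
  ],
  twist=[
    [-0.003,0.014,-0.003],
    [-0.003,0.014,-0.003],
    [-0.003,0.013,-0.003],
    [0,0.003,0],
  ],
)

```text
time_s: 10.5
position: [0.5053, 0.3661, 0.1852]
tcp_rot: [[-0.907, -0.001, 0.42], [-0.002, 1.0, -0.0], [-0.42, -0.001, -0.907]]
force: [0.1, -0.5, 0.0]
opening: 1.002
```

```bash
python3 - <<'E'
from topf import *
from rig import bot
plan([.548,.3665,.1012],Rt(25),6)
s=bot.read_state();c=bot.capture("wrist");cv2.imwrite("pics/w4.png",c["color"][:,:,::-1])
tops(c,wristT(c,s),[(.505,.60,.33,.41)])
plan([.548,.3665,.1012],Rt(25),6)
E
```

```text
t 10.5 p [0.5053 0.3661 0.1852] F [ 0.13 -0.5   0.02] open 1.002 twist/row [-0.0001, -0.0004, 0.0003] tot deg [-0.03 -0.14  0.09]
slide [[-0.6, 0.1, 15.7], [-0.6, 0.1, 15.7], [-0.6, 0.1, 15.7], [-0.6, 0.1, 15.7], [-0.6, 0.1, 15.7], [-0.5, 0.1, 15.7]]
circ [0.5309 0.3666 0.1382] 2106 22.9 [42.7 42.1]
mid [0.5304 0.3668 0.1379] 2106 22.9 [42.7 42.1]
mean [0.5299 0.3668 0.1377] 2106 22.9 [42.7 42.1]
t 10.55 p [0.5051 0.3656 0.184 ] F [-0.6  -0.07 -0.96] open 1.001 twist/row [-0.0003, -0.0007, 0.0003] tot deg [-0.1  -0.24  0.09]
slide [[-0.7, 0.2, 15.5], [-0.7, 0.2, 15.5], [-0.7, 0.2, 15.5], [-0.7, 0.2, 15.5], [-0.7, 0.2, 15.5], [-0.7, 0.2, 15.5]]
```

View pics/w4.png

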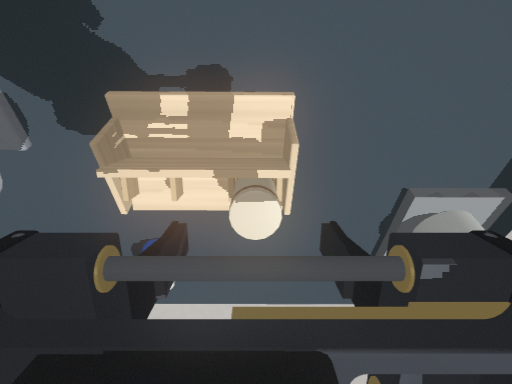

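Call:
carry_out(
  grip=[1,1,1,1,1,1,1],
  slide=[
    [-1,0,10],
    [-1,0,16],
    [-1,0,18],
    [-1,0,18],
    [0,0,14],
    [0,0,9],
    [0,0,3],
  ],
  twist=[
    [0,-0.001,0],
    [0,-0.001,0],
    [0,-0.001,0],
    [0,-0.001,0],
    [0,0,0],
    [0,0,0],
    [0,0,0],
  ],
)

```text
time_s: 11.25
position: [0.5522, 0.3628, 0.0995]
tcp_rot: [[-0.906, 0.004, 0.424], [0.003, 1.0, -0.003], [-0.424, -0.001, -0.906]]
force: [0.3, -0.4, -0.2]
opening: 1.0
```

```bash
python3 - <<'E'
from h import *
plan([.548,.3667,.1012],Rt(25),1)
E
```

```text
t 11.25 p [0.5522 0.3628 0.0995] F [ 0.28 -0.44 -0.19] open 1.0 twist/row [-0.0029, 0.0011, -0.0033] tot deg [-0.17  0.07 -0.19]
slide [[3.0, 3.9, -3.3]]
```

Call:
carry_out(
  grip=[1,1,1],
  slide=[
    [2,2.5,-2],
    [1,1.2,-1],
    [0,0,0],
  ],
  twist=[
    [-0.002,0,-0.003],
    [0,0,0],
    [0,0,0],
  ],
)

```text
time_s: 11.55
position: [0.5479, 0.3669, 0.1012]
tcp_rot: [[-0.906, 0.0, 0.424], [0.0, 1.0, -0.0], [-0.424, -0.0, -0.906]]
force: [-0.5, 0.7, 0.4]
opening: 1.001
```

```bash
python3 - <<'E'
from h import *
from rig import bot
plan([.548,.3667,.1012],Rt(25),1)
c=bot.capture("wrist")
P=pts(c,c["T_tool_cam"])
m=(abs(P[...,1])<.03)&(P[...,2]>-.075)&(P[...,2]<-.03)&(abs(P[...,0])<.05);Q=P[m];print(Q.min(0),Q.max(0),np.median(Q,0))
plan([.548,.3667,.1012],Rt(25),1)
E
```

```text
t 11.55 p [0.5479 0.3669 0.1012] F [-0.47  0.74  0.41] open 1.001 twist/row [-0.0005, 0.0015, -0.0001] tot deg [-0.03  0.09 -0.01]
slide [[-0.0, -0.2, 0.1]]
[-0.01929007 -0.02218308 -0.04246678] [ 0.02338723  0.02195379 -0.03000204] [-2.89580807e-03  8.00337265e-05 -4.05601793e-02]
t 11.6 p [0.548  0.367  0.1014] F [-0.53 -0.13  1.35] open 0.998 twist/row [-0.0003, 0.0017, -0.0002] tot deg [-0.02  0.1  -0.01]
slide [[0.1, -0.3, 0.1]]
```

Well centred. Close and draw out.

Call:
carry_out(
  grip=[-1,-1,-1,-1,-1,-1,-1],
  slide=[
    [0,0,0],
    [0,0,0],
    [0,0,0],
    [0,0,0],
    [0,0,0],
    [0,0,0],
    [0,0,0],
  ],
  twist=[
    [0,0,0],
    [0,0,0],
    [0,0,0],
    [0,0,0],
    [0,0,0],
    [0,0,0],
    [0,0,0],
  ],
)

```text
time_s: 12.3
position: [0.5481, 0.3675, 0.1034]
tcp_rot: [[-0.905, -0.0, 0.426], [-0.0, 1.0, 0.001], [-0.426, 0.001, -0.905]]
force: [-0.9, -0.5, 1.1]
opening: 0.517
```

Call:
carry_out(
  grip=[-1,-1,-1,-1,-1],
  slide=[
    [0,0,-4],
    [0,0,-7],
    [0,0,-8],
    [0,0,-8],
    [0,0,-8],
  ],
  twist=[
    [0,0,0],
    [0,0,0],
    [0,0,0],
    [0,0,0],
    [0,0,0],
  ],
)

```text
time_s: 12.8
position: [0.5333, 0.3667, 0.1345]
tcp_rot: [[-0.905, 0.0, 0.424], [0.0, 1.0, -0.0], [-0.424, -0.0, -0.905]]
force: [3.2, 0.0, -6.3]
opening: 0.519
```

Call:
carry_out(
  grip=[-1,-1,-1,-1,-1,-1],
  slide=[
    [0,0,-14],
    [0,0,-20],
    [0,0,-20],
    [-5,0,-25],
    [-8,0,-25],
    [-6,0,-22],
  ],
  twist=[
    [0,0,0],
    [0,0,0],
    [0,0,0],
    [0,0.04,0],
    [0,0.06,0],
    [0,0.06,0],
  ],
)

```text
time_s: 13.4
position: [0.4828, 0.363, 0.2566]
tcp_rot: [[-0.97, -0.003, 0.242], [-0.006, 1.0, -0.01], [-0.242, -0.011, -0.97]]
force: [1.0, -0.3, -5.3]
opening: 0.52
```

```bash
python3 - <<'E'
from h import *
plan([.496,.1005,.25],Rt(0,-2),9)
E
```

```text
t 13.4 p [0.4828 0.363  0.2566] F [ 1.05 -0.33 -5.27] open 0.52 twist/row [-0.0007, 0.0272, 0.0043] tot deg [-0.35 14.03  2.24]
slide [[-1.1, -29.2, 1.3], [-1.3, -29.2, 1.3], [-1.4, -29.2, 1.2], [-1.6, -29.1, 1.2], [-1.7, -29.1, 1.1], [-1.9, -29.1, 1.0], [-2.0, -29.1, 1.0], [-2.2, -29.1, 0.9], [-2.3, -29.1, 0.8]]
```

Call:
carry_out(
  grip=[-1,-1,-1,-1,-1,-1,-1,-1,-1,-1],
  slide=[
    [-1,-12,0],
    [-2,-24,0],
    [-2,-32,0],
    [-2,-34,0],
    [-2,-34,0],
    [-2,-34,0],
    [-3,-34,0],
    [-3,-28,0],
    [-4,-18,0],
    [-4,-9,0],
  ],
  twist=[
    [0,0.02,0.004],
    [0,0.026,0.004],
    [0,0.026,0.004],
    [0,0.026,0.004],
    [0,0.026,0.004],
    [0,0.026,0.004],
    [0,0.026,0.004],
    [0,0.026,0.004],
    [0,0.026,0.004],
    [0,0.016,0],
  ],
)

```text
time_s: 14.4
position: [0.4826, 0.102, 0.266]
tcp_rot: [[-0.999, 0.018, -0.029], [0.017, 1.0, 0.006], [0.029, 0.005, -1.0]]
force: [-0.0, -0.2, -4.4]
opening: 0.521
```

```bash
python3 - <<'E'
from h import *
plan([.496,.1005,.215],Rt(0,-2),2)
E
```

```text
t 14.4 p [0.4826 0.102  0.266 ] F [-0.05 -0.18 -4.36] open 0.521 twist/row [0.0026, -0.0144, 0.0087] tot deg [ 0.3  -1.65  0.99]
slide [[-7.4, -0.7, 25.3], [-7.1, -0.6, 25.4]]
```

Call:
carry_out(
  grip=[-1,-1,-1,-1,-1],
  slide=[
    [-6,0,12],
    [-5,0,20],
    [-2,0,18],
    [0,0,8],
    [0,0,0],
  ],
  twist=[
    [0.002,-0.013,0.008],
    [0.002,-0.01,0.006],
    [0,-0.003,0],
    [0,0,0],
    [0,0,0],
  ],
)

```text
time_s: 14.9
position: [0.4918, 0.1044, 0.2079]
tcp_rot: [[-1.0, 0.03, -0.004], [0.03, 1.0, 0.005], [0.004, 0.005, -1.0]]
force: [-0.7, 0.5, -5.8]
opening: 0.525
```

```bash
python3 - <<'E'
from h import *
from rig import bot
plan([.496,.1005,.19],Rt(0,-2),1)
c=bot.capture("wrist");cv2.imwrite("pics/w5.png",c["color"][:,:,::-1])
F=[]
for i in range(6):
    bot.capture("top");F.append(bot.read_state()["force"][2])
print(np.round(F,2))
plan([.496,.1005,.19],Rt(0,-2),1)
E
```

```text
t 14.9 p [0.4918 0.1044 0.2079] F [-0.71  0.54 -5.77] open 0.525 twist/row [0.0049, -0.0041, 0.0044] tot deg [ 0.28 -0.23  0.25]
slide [[-4.4, -3.9, 17.8]]
[-4.86 -5.62 -5.48 -5.64 -4.91 -4.87]
t 15.25 p [0.4939 0.1037 0.2095] F [-1.    0.56 -4.87] open 0.523 twist/row [0.0045, 0.0013, 0.0036] tot deg [0.26 0.07 0.21]
slide [[-2.2, -3.3, 19.5]]
```

View pics/w5.png

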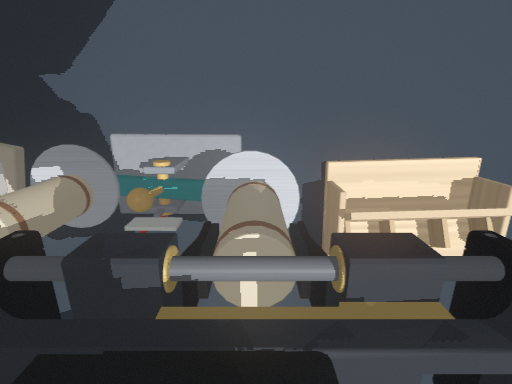

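Call:
carry_out(
  grip=[-1,-1,-1,-1,-1,-1],
  slide=[
    [-2,-2,4],
    [-1,-1,5],
    [0,0,3],
    [0,0,2],
    [0,0,1.5],
    [0,0,1.5],
  ],
  twist=[
    [0.002,0,0.003],
    [0.002,0,0],
    [0,0,0],
    [0,0,0],
    [0,0,0],
    [0,0,0],
  ],
)

```text
time_s: 15.85
position: [0.4978, 0.1001, 0.1917]
tcp_rot: [[-0.999, 0.035, 0.003], [0.035, 0.999, 0.0], [-0.003, 0.0, -1.0]]
force: [0.8, 0.7, -5.8]
opening: 0.526
```

```bash
python3 - <<'E'
from h import *
plan([.496,.1005,.1705],Rt(0,-2),1)
E
```

```text
t 15.85 p [0.4978 0.1001 0.1917] F [ 0.8   0.67 -5.79] open 0.526 twist/row [0.0002, 0.0027, -0.0002] tot deg [ 0.01  0.16 -0.01]
slide [[1.8, 0.3, 21.2]]
```

Call:
carry_out(
  grip=[-1,-1,-1,-1,-1],
  slide=[
    [0.5,0,1.5],
    [0.5,0,1.5],
    [0,0,1.5],
    [0,0,1.5],
    [0,0,1],
  ],
  twist=[
    [0,0.002,0],
    [0,0,0],
    [0,0,0],
    [0,0,0],
    [0,0,0],
  ],
)

```text
time_s: 16.35
position: [0.4972, 0.1007, 0.186]
tcp_rot: [[-0.999, 0.035, 0.003], [0.035, 0.999, 0.001], [-0.003, 0.001, -1.0]]
force: [-1.1, 0.7, -0.5]
opening: 0.519
```

```bash
python3 - <<'E'
from h import *
plan([.496,.1005,.1705],Rt(0,-2),1)
E
```

```text
t 16.35 p [0.4972 0.1007 0.186 ] F [-1.05  0.67 -0.52] open 0.519 twist/row [0.0013, 0.0025, -0.0003] tot deg [ 0.07  0.14 -0.02]
slide [[1.2, -0.3, 15.5]]
```

Call:
carry_out(
  grip=[-1,-1,-1,-1,-1,-1,-1],
  slide=[
    [0,0,2],
    [0,0,2.5],
    [0,0,2.5],
    [0,0,2.5],
    [0,0,2],
    [0,0,1],
    [0,0,0],
  ],
  twist=[
    [0,0.001,0],
    [0,0,0],
    [0,0,0],
    [0,0,0],
    [0,0,0],
    [0,0,0],
    [0,0,0],
  ],
)

```text
time_s: 17.05
position: [0.4972, 0.1018, 0.1726]
tcp_rot: [[-0.999, 0.036, 0.002], [0.036, 0.999, 0.003], [-0.002, 0.003, -1.0]]
force: [-0.7, 1.6, -0.2]
opening: 0.52
```

```bash
python3 - <<'E'
from h import *
from rig import bot
plan([.496,.1005,.1705],Rt(0,-2),1)
F=[]
for i in range(8):
    c=bot.capture("side");F.append(bot.read_state()["force"][2])
print(np.round(F,2),np.mean(F))
cv2.imwrite("pics/s3.png",cv2.resize(c["color"][100:290,130:330,::-1],None,fx=3,fy=3))
plan([.496,.1005,.1705],Rt(0,-2),1)
E
```

```text
t 17.05 p [0.4972 0.1018 0.1726] F [-0.66  1.6  -0.22] open 0.52 twist/row [0.0033, 0.0018, -0.0007] tot deg [ 0.19  0.1  -0.04]
slide [[1.2, -1.3, 2.1]]
[-0.51 -0.38 -1.11 -0.69 -0.57  0.35 -0.22 -0.13] -0.4084650619829336
t 17.45 p [0.4973 0.1018 0.1729] F [-1.05  1.41 -0.13] open 0.523 twist/row [0.0032, 0.0022, -0.0008] tot deg [ 0.18  0.12 -0.04]
slide [[1.2, -1.3, 2.4]]
```

View pics/s3.png

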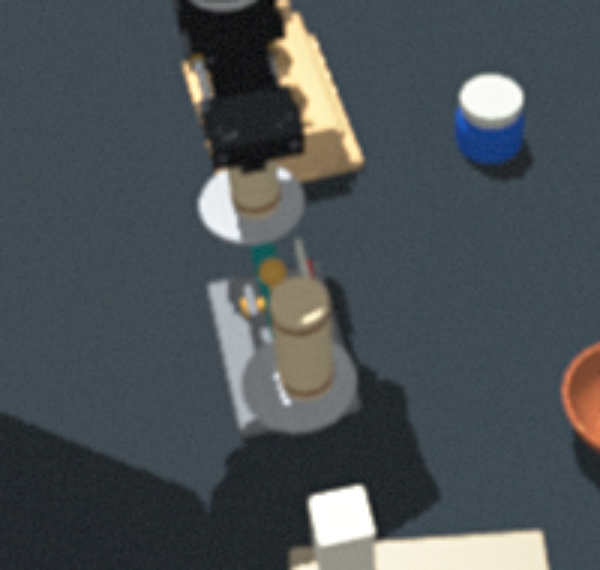

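Call:
carry_out(
  grip=[-1,0.3,0.5,1,1,1,1,1],
  slide=[
    [0,0,1.8],
    [0,0,0],
    [0,0,0],
    [0,0,0],
    [0,0,0],
    [0,0,0],
    [0,0,0],
    [0,0,0],
  ],
  twist=[
    [0,0,0],
    [0,0,0],
    [0,0,0],
    [0,0,0],
    [0,0,0],
    [0,0,0],
    [0,0,0],
    [0,0,0],
  ],
)

```text
time_s: 18.25
position: [0.5005, 0.1002, 0.1721]
tcp_rot: [[-0.999, 0.035, 0.009], [0.035, 0.999, 0.0], [-0.009, 0.0, -1.0]]
force: [-0.2, -0.0, -0.2]
opening: 0.98
```

```bash
cat > look.py <<'E'
from h import *
from rig import bot
import sys
s=bot.read_state();print(s["time_s"],s["position"].round(4),s["force"].round(2),s["opening"])
c=bot.capture("side")
cv2.imwrite(f"pics/{sys.argv[1]}.png",cv2.resize(c["color"][100:290,130:330,::-1],None,fx=3,fy=3))
P=pts(c);m=(P[...,2]>.06)&(P[...,2]<.13)&(P[...,0]>.43)&(P[...,0]<.56)
hsv=cv2.cvtColor(c["color"],cv2.COLOR_RGB2HSV)
for n,y in(("a",.1),("b",-.095)):
    k=m&(abs(P[...,1]-y)<.05)&(hsv[...,1]<50);z=P[k][:,2];hh,e=np.histogram(z,bins=35,range=(.06,.13));i=hh.argmax();print(n,"pan z",e[i].round(4),hh[i])
E
python3 look.py s4
```

```text
18.25 [0.5005 0.1002 0.1721] [-0.25 -0.04 -0.22] 0.9803558684920561
a pan z 0.076 184
b pan z 0.116 267
```

View pics/s4.png

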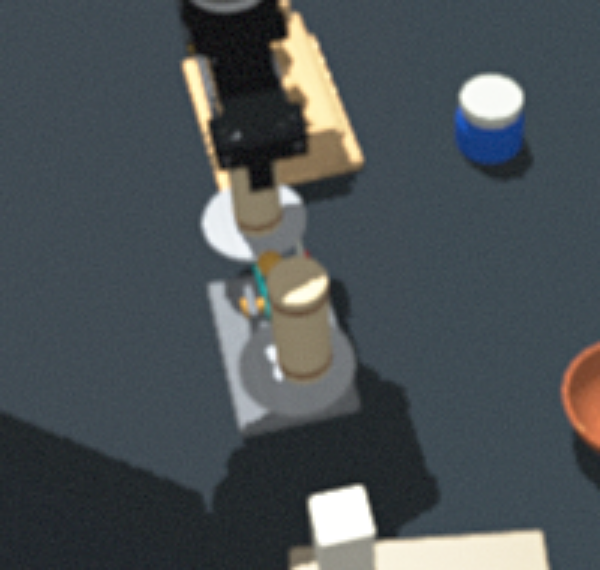

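Call:
carry_out(
  grip=[1,1,1,1,1,1,1,1,1,1],
  slide=[
    [0,0,-3],
    [0,0,0],
    [0,0,0],
    [0,0,0],
    [0,0,0],
    [0,0,0],
    [0,0,0],
    [0,0,0],
    [0,0,0],
    [0,0,0],
  ],
  twist=[
    [0,0,0],
    [0,0,0],
    [0,0,0],
    [0,0,0],
    [0,0,0],
    [0,0,0],
    [0,0,0],
    [0,0,0],
    [0,0,0],
    [0,0,0],
  ],
)

```text
time_s: 19.3
position: [0.5003, 0.1002, 0.1753]
tcp_rot: [[-0.999, 0.035, 0.009], [0.035, 0.999, 0.0], [-0.009, 0.0, -1.0]]
force: [0.4, 0.7, -0.4]
opening: 0.999
```

```bash
python3 look.py s5; python3 - <<'E'
from topf import *
from rig import bot
s=bot.read_state();c=bot.capture("wrist");cv2.imwrite("pics/w6.png",c["color"][:,:,::-1])
P=pts(c,wristT(c,s))
m=(P[...,2]>.17)&(P[...,2]<.205)&(abs(P[...,0]-.497)<.04)&(abs(P[...,1]-.1)<.03);Q=P[m];print(Q.min(0),Q.max(0),np.median(Q,0))
plan([.498,.1005,.1515],Rt(0,-2),6)
E
```

```text
19.3 [0.5003 0.1002 0.1753] [ 0.4   0.72 -0.42] 0.9992532771818665
a pan z 0.076 185
b pan z 0.116 270
[0.47282823 0.07704709 0.17025578] [0.50479857 0.1221605  0.18989029] [0.48793605 0.09990656 0.18750965]
t 19.4 p [0.5003 0.1002 0.1753] F [-0.75  0.35 -0.5 ] open 1.0 twist/row [0.0001, 0.0015, 0.0] tot deg [0.02 0.53 0.  ]
slide [[0.4, 0.0, 4.0], [0.4, 0.0, 4.0], [0.4, 0.0, 4.0], [0.4, 0.0, 4.0], [0.4, 0.0, 4.0], [0.4, 0.0, 4.0]]
```

View pics/w6.png

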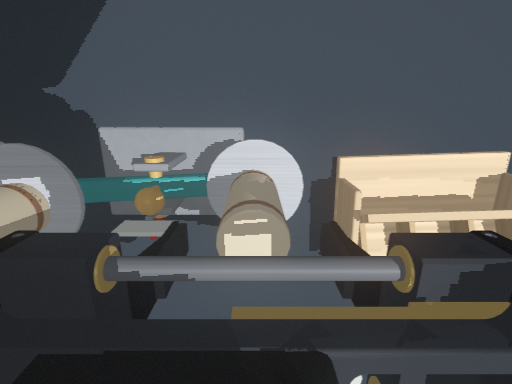

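Call:
carry_out(
  grip=[1,1,1,1,1,1],
  slide=[
    [1,0,4],
    [1,0,6],
    [0,0,6],
    [0,0,5],
    [0,0,2],
    [0,0,0],
  ],
  twist=[
    [0,0.003,0],
    [0,0.003,0],
    [0,0.003,0],
    [0,0,0],
    [0,0,0],
    [0,0,0],
  ],
)

```text
time_s: 20.0
position: [0.4978, 0.1003, 0.1496]
tcp_rot: [[-0.999, 0.035, -0.002], [0.035, 0.999, 0.0], [0.002, 0.0, -1.0]]
force: [-0.2, -0.0, -0.2]
opening: 1.003
```

```bash
python3 - <<'E'
from h import *
from rig import bot
c=bot.capture("wrist")
P=pts(c,c["T_tool_cam"])
m=(abs(P[...,1])<.03)&(P[...,2]>-.075)&(P[...,2]<-.03)&(abs(P[...,0])<.05);Q=P[m];print(Q.min(0),Q.max(0),np.median(Q,0))
plan([.4975,.1005,.151],Rt(0,-2),1)
E
```

```text
[-0.02062829 -0.02265641 -0.03999695] [ 0.02461844  0.02124647 -0.0300127 ] [ 0.01175367 -0.00094218 -0.0379409 ]
t 20.05 p [0.4979 0.1003 0.1497] F [ 0.25 -1.03 -0.51] open 1.0 twist/row [0.0004, -0.002, 0.0] tot deg [ 0.02 -0.11  0.  ]
slide [[0.4, 0.2, -1.3]]
```

Call:
carry_out(
  grip=[1,-1,-1,-1,-1,-1,-1,-1],
  slide=[
    [1.5,-0.5,0],
    [0,0,0],
    [0,0,0],
    [0,0,0],
    [0,0,0],
    [0,0,0],
    [0,0,0],
    [0,0,0],
  ],
  twist=[
    [0,-0.001,0],
    [0,0,0],
    [0,0,0],
    [0,0,0],
    [0,0,0],
    [0,0,0],
    [0,0,0],
    [0,0,0],
  ],
)

```text
time_s: 20.85
position: [0.4969, 0.0998, 0.1506]
tcp_rot: [[-0.999, 0.035, 0.001], [0.035, 0.999, 0.0], [-0.001, 0.0, -1.0]]
force: [0.5, -0.5, -0.7]
opening: 0.522
```

Call:
carry_out(
  grip=[-1,-1,-1,-1,-1,-1,-1,-1,-1,-1,-1,-1],
  slide=[
    [0,0,-2],
    [0,0,-3],
    [0,0,-4],
    [0,0,-4],
    [0,0,-4],
    [0,0,-4],
    [0,0,-4],
    [0,0,-4],
    [0,0,-4],
    [0,0,-4],
    [0,0,-4],
    [0,0,-5],
  ],
  twist=[
    [0,0,0],
    [0,0,0],
    [0,0,0],
    [0,0,0],
    [0,0,0],
    [0,0,0],
    [0,0,0],
    [0,0,0],
    [0,0,0],
    [0,0,0],
    [0,0,0],
    [0,0,0],
  ],
)

```text
time_s: 22.05
position: [0.4949, 0.0996, 0.199]
tcp_rot: [[-0.999, 0.035, -0.003], [0.035, 0.999, 0.0], [0.003, -0.0, -1.0]]
force: [-0.5, 0.6, -4.9]
opening: 0.522
```

```bash
python3 look.py s6; python3 - <<'E'
from h import *
plan([.498,.1005,.27],Rt(0,-2),4)
E
```

```text
22.05 [0.4949 0.0996 0.199 ] [-0.48  0.58 -4.91] 0.5223703552644301
a pan z 0.116 220
b pan z 0.076 237
t 22.1 p [0.4953 0.0996 0.1998] F [-0.81  0.13 -5.15] open 0.527 twist/row [-0.0, -0.0004, 0.0] tot deg [-0.  -0.1  0. ]
slide [[-0.6, 0.2, -17.6], [-0.6, 0.2, -17.6], [-0.6, 0.2, -17.6], [-0.7, 0.2, -17.6]]
```

View pics/s6.png

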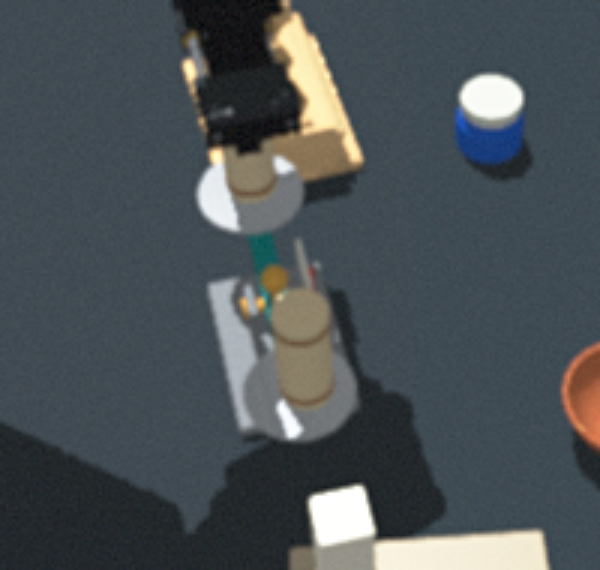

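```bash
python3 - <<'E'
from h import *
plan([.498,.08,.305],Rt(0,-2),6)
E
```

```text
t 22.1 p [0.4953 0.0996 0.1998] F [-0.81  0.13 -5.15] open 0.527 twist/row [-0.0, -0.0003, 0.0] tot deg [-0.  -0.1  0. ]
slide [[-0.5, -3.3, -17.5], [-0.5, -3.3, -17.5], [-0.5, -3.3, -17.5], [-0.5, -3.3, -17.5], [-0.5, -3.3, -17.5], [-0.6, -3.3, -17.5]]
```

Call:
carry_out(
  grip=[-1,-1,-1,-1,-1],
  slide=[
    [0,0,-14],
    [0,0,-24],
    [0,0,-30],
    [0,-3,-24],
    [0,-8,-8],
  ],
  twist=[
    [0,0,0],
    [0,0,0],
    [0,0,0],
    [0,0,0],
    [0,0,0],
  ],
)

```text
time_s: 22.6
position: [0.4907, 0.0892, 0.2986]
tcp_rot: [[-0.999, 0.034, -0.016], [0.034, 0.999, 0.001], [0.016, 0.001, -1.0]]
force: [0.3, 0.2, -5.5]
opening: 0.523
```

```bash
python3 - <<'E'
from h import *
plan([.53,-.24,.30],Rt(0,0),10)
E
```

```text
t 22.6 p [0.4907 0.0892 0.2986] F [ 0.27  0.2  -5.46] open 0.523 twist/row [0.0001, -0.0016, -0.0034] tot deg [ 0.05 -0.94 -1.93]
slide [[-5.0, -32.8, -0.2], [-4.9, -32.8, -0.2], [-4.8, -32.8, -0.2], [-4.7, -32.8, -0.2], [-4.6, -32.8, -0.2], [-4.5, -32.8, -0.2], [-4.4, -32.9, -0.2], [-4.3, -32.9, -0.2], [-4.2, -32.9, -0.2], [-4.0, -32.9, -0.2]]
```

Call:
carry_out(
  grip=[-1,-1,-1,-1,-1,-1,-1,-1,-1,-1,-1,-1],
  slide=[
    [-2,-15,-1],
    [-4,-28,-1],
    [-5,-36,-1],
    [-5,-38,0],
    [-5,-38,0],
    [-5,-38,0],
    [-5,-38,0],
    [-5,-36,0],
    [-5,-28,0],
    [-3,-18,0],
    [-2,-8,0],
    [0,0,0],
  ],
  twist=[
    [0,-0.002,-0.003],
    [0,-0.002,-0.003],
    [0,-0.002,-0.003],
    [0,-0.002,-0.003],
    [0,-0.002,-0.003],
    [0,-0.002,-0.003],
    [0,-0.002,-0.003],
    [0,-0.002,-0.003],
    [0,-0.001,-0.003],
    [0,0,-0.003],
    [0,0,-0.003],
    [0,0,0],
  ],
)

```text
time_s: 23.8
position: [0.5218, -0.2458, 0.2862]
tcp_rot: [[-1.0, -0.001, -0.021], [-0.001, 1.0, 0.012], [0.021, 0.012, -1.0]]
force: [-0.2, 0.1, -5.8]
opening: 0.522
```

```bash
python3 - <<'E'
from h import *
from rig import bot
s=bot.read_state();c=bot.capture("wrist");pickle.dump((s,c),open("w7.pkl","wb"));cv2.imwrite("pics/w7.png",c["color"][:,:,::-1])
t=bot.capture("top");cv2.imwrite("pics/t7.png",t["color"][:,:,::-1])
T=wristT(c,s);h,sa,v=cv2.split(cv2.cvtColor(c["color"],cv2.COLOR_RGB2HSV))
P=pts(c,T)
m=(h>105)&(h<130)&(sa>80)&(P[...,0]>.5)&(P[...,0]<.65)&(P[...,1]<-.27)&(P[...,1]>-.4)&(P[...,2]>.005)&(P[...,2]<.035)
vv,uu=np.nonzero(m);print(len(uu),uu.min(),uu.max(),vv.min(),vv.max())
Q=P[m][:,:2]
A=np.c_[2*Q,np.ones(len(Q))];x=np.linalg.lstsq(A,(Q**2).sum(1),rcond=None)[0];print("circle",x[:2],np.sqrt(x[2]+x[0]**2+x[1]**2),"minmax",Q.min(0),Q.max(0),P[m][:,2].mean())
plan([.53,-.24,.30],Rt(0,0),1)
E
```

```text
180 182 217 176 210
circle [ 0.56456017 -0.33247588] 0.028493284276738362 minmax [ 0.53491632 -0.36111289] [ 0.59397862 -0.30289511] 0.01728489536695032
t 23.9 p [ 0.5215 -0.2439  0.2865] F [-0.51  0.04 -6.48] open 0.524 twist/row [0.0132, -0.022, 0.0023] tot deg [ 0.76 -1.26  0.13]
slide [[-8.2, 4.1, -13.7]]
```

View pics/w7.png

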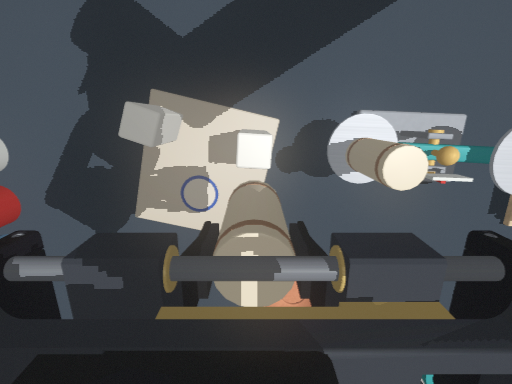

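```bash
python3 - <<'E'
from h import *
plan([.5665,-.3325,.19],Rt(0,0),6)
E
```

```text
t 23.9 p [ 0.5215 -0.2439  0.2865] F [-0.51  0.04 -6.48] open 0.524 twist/row [0.0022, -0.0037, 0.0004] tot deg [ 0.76 -1.26  0.13]
slide [[-7.8, -15.0, 15.7], [-7.8, -14.9, 15.8], [-7.7, -14.9, 15.8], [-7.7, -14.9, 15.9], [-7.6, -14.8, 16.0], [-7.6, -14.8, 16.0]]
```

Call:
carry_out(
  grip=[-1,-1,-1,-1,-1,-1,-1,-1],
  slide=[
    [-5,-10,5],
    [-8,-17,12],
    [-8,-18,16],
    [-8,-18,18],
    [-7,-14,18],
    [-5,-8,15],
    [-3,-3,10],
    [0,0,0],
  ],
  twist=[
    [0.002,-0.004,0],
    [0.002,-0.004,0],
    [0.002,-0.004,0],
    [0.002,-0.004,0],
    [0.002,-0.003,0],
    [0.002,-0.003,0],
    [0,0,0],
    [0,0,0],
  ],
)

```text
time_s: 24.7
position: [0.5704, -0.3327, 0.1834]
tcp_rot: [[-1.0, -0.011, 0.003], [-0.011, 1.0, 0.0], [-0.003, 0.0, -1.0]]
force: [-0.1, -0.4, -5.4]
opening: 0.522
```

```bash
python3 - <<'E'
from h import *
plan([.5665,-.3325,.105],Rt(0,0),5)
E
```

```text
t 24.7 p [ 0.5704 -0.3327  0.1834] F [-0.11 -0.39 -5.44] open 0.522 twist/row [0.0001, 0.0006, 0.0022] tot deg [0.02 0.16 0.63]
slide [[0.8, 0.0, 15.7], [0.8, 0.0, 15.7], [0.8, 0.0, 15.7], [0.8, 0.0, 15.7], [0.8, 0.0, 15.7]]
```

Call:
carry_out(
  grip=[-1,-1,-1,-1,-1,-1,-1],
  slide=[
    [2,0,10],
    [1,0,14],
    [1,0,16],
    [0,0,15],
    [0,0,12],
    [0,0,7],
    [0,0,2],
  ],
  twist=[
    [0,0.001,0],
    [0,0.001,0],
    [0,0,0],
    [0,0,0],
    [0,0,0],
    [0,0,0],
    [0,0,0],
  ],
)

```text
time_s: 25.4
position: [0.5667, -0.3302, 0.1048]
tcp_rot: [[-1.0, -0.014, 0.003], [-0.014, 1.0, -0.001], [-0.003, -0.001, -1.0]]
force: [0.6, -0.1, -5.6]
opening: 0.525
```

```bash
python3 - <<'E'
from h import *
plan([.5665,-.3325,.0895],Rt(0,0),3)
E
```

```text
t 25.4 p [ 0.5667 -0.3302  0.1048] F [ 0.58 -0.15 -5.59] open 0.525 twist/row [-0.0003, 0.0009, 0.0047] tot deg [-0.05  0.16  0.81]
slide [[0.1, -0.8, 5.1], [0.1, -0.8, 5.1], [0.1, -0.8, 5.1]]
```

Call:
carry_out(
  grip=[-1,-1,-1,-1,-1,-1],
  slide=[
    [0,-1,4],
    [0,-1,3.5],
    [0,-0.5,2],
    [0,0,1.2],
    [0,0,1],
    [0,0,1],
  ],
  twist=[
    [0,0.001,0],
    [0,0.001,0],
    [0,0,0],
    [0,0,0],
    [0,0,0],
    [0,0,0],
  ],
)

```text
time_s: 26.0
position: [0.5683, -0.3341, 0.0932]
tcp_rot: [[-1.0, -0.014, 0.004], [-0.014, 1.0, -0.004], [-0.004, -0.004, -1.0]]
force: [-0.1, 0.6, -5.8]
opening: 0.522
```

```bash
python3 - <<'E'
from h import *
plan([.5665,-.3325,.0885],Rt(0,0),3)
E
```

```text
t 26.0 p [ 0.5683 -0.3341  0.0932] F [-0.1   0.63 -5.76] open 0.522 twist/row [-0.0014, 0.0014, 0.0047] tot deg [-0.24  0.25  0.81]
slide [[0.6, 0.6, 1.6], [0.6, 0.6, 1.6], [0.6, 0.6, 1.6]]
```

Call:
carry_out(
  grip=[-1,-1,-1,-1],
  slide=[
    [1,1,1.5],
    [0.5,0.5,1.2],
    [0,0,1],
    [0,0,0.8],
  ],
  twist=[
    [-0.002,0.002,0],
    [-0.002,0.002,0],
    [0,0,0],
    [0,0,0],
  ],
)

```text
time_s: 26.4
position: [0.5669, -0.3327, 0.0896]
tcp_rot: [[-1.0, -0.014, 0.001], [-0.014, 1.0, -0.0], [-0.001, -0.0, -1.0]]
force: [-2.9, 1.3, 2.9]
opening: 0.523
```

Call:
carry_out(
  grip=[0.2,0.5,1,1,1,1,1],
  slide=[
    [0,0,0],
    [0,0,0],
    [0,0,0],
    [0,0,0],
    [0,0,0],
    [0,0,0],
    [0,0,0],
  ],
  twist=[
    [0,0,0],
    [0,0,0],
    [0,0,0],
    [0,0,0],
    [0,0,0],
    [0,0,0],
    [0,0,0],
  ],
)

```text
time_s: 27.1
position: [0.5701, -0.3354, 0.0936]
tcp_rot: [[-1.0, -0.014, 0.009], [-0.014, 1.0, -0.007], [-0.009, -0.007, -1.0]]
force: [0.3, -0.7, -1.2]
opening: 0.981
```

```bash
python3 - <<'E'
from h import *
from rig import bot
plan([.5665,-.3325,.2],Rt(0,0),3)
c=bot.capture("wrist");cv2.imwrite("pics/w8.png",c["color"][:,:,::-1])
E
```

```text
t 27.1 p [ 0.5701 -0.3354  0.0936] F [ 0.28 -0.68 -1.23] open 0.981 twist/row [-0.0024, 0.0029, 0.0047] tot deg [-0.41  0.5   0.81]
slide [[0.9, 0.7, -35.5], [1.0, 0.8, -35.5], [1.1, 0.9, -35.5]]
```

View pics/w8.png

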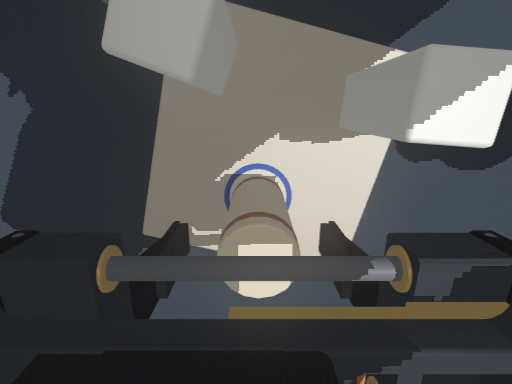

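Call:
carry_out(
  grip=[1,1,1,1,1,1,1,1],
  slide=[
    [0,0,-8],
    [0,0,-22],
    [0,0,-35],
    [0,0,-40],
    [5,5,-40],
    [25,5,-20],
    [40,5,-5],
    [40,0,0],
  ],
  twist=[
    [0,0,0],
    [0,0,0],
    [0,0,0],
    [0,0,0],
    [0,0,0],
    [0,0,0],
    [0,0,0],
    [0,0,0],
  ],
)

```text
time_s: 27.95
position: [0.4603, -0.3213, 0.272]
tcp_rot: [[-1.0, -0.019, 0.013], [-0.019, 1.0, -0.011], [-0.013, -0.011, -1.0]]
force: [-0.5, -1.6, -0.1]
opening: 0.997
```

Call:
carry_out(
  grip=[1,1,1,1,1],
  slide=[
    [10,-40,0],
    [0,-45,0],
    [0,-20,0],
    [0,0,0],
    [0,0,0],
  ],
  twist=[
    [0,0,0],
    [0,0,0],
    [0,0,0],
    [0,0,0],
    [0,0,0],
  ],
)

```text
time_s: 28.45
position: [0.4433, -0.4231, 0.2749]
tcp_rot: [[-1.0, -0.017, 0.008], [-0.017, 1.0, -0.005], [-0.007, -0.005, -1.0]]
force: [0.6, 0.4, 0.0]
opening: 1.0
```

```bash
python3 - <<'E'
from h import *
from rig import bot
s=bot.read_state();print(s["time_s"],s["position"],np.abs(s["qvel"]).max())
for n in("top","side"):
    c=bot.capture(n);cv2.imwrite(f"pics/{n}9.png",c["color"][:,:,::-1])
    P=pts(c)
    for nm,(x,y),zr in(("heavy",(.566,-.3325),(.118,.14)),("light",(.489,-.0955),(.177,.2)),("sq1",(.486,-.245),(.118,.14)),("sq2",(.455,-.375),(.118,.14))):
        m=(abs(P[...,0]-x)<.04)&(abs(P[...,1]-y)<.04)&(P[...,2]>zr[0])&(P[...,2]<zr[1]);Q=P[m]
        if len(Q)>10: print(n,nm,len(Q),((Q.min(0)+Q.max(0))/2).round(4),np.median(Q[:,2]).round(4))
E
```

```text
28.45 [ 0.44329344 -0.42311608  0.27485491] 0.5576374621642106
top heavy 256 [ 0.5684 -0.3318  0.1267] 0.1284
top light 272 [ 0.4949 -0.0952  0.1872] 0.19
top sq1 259 [ 0.4839 -0.2419  0.1272] 0.1286
top sq2 277 [ 0.4549 -0.3738  0.1271] 0.1288
side heavy 362 [ 0.5696 -0.335   0.1249] 0.1266
```

View pics/side9.png

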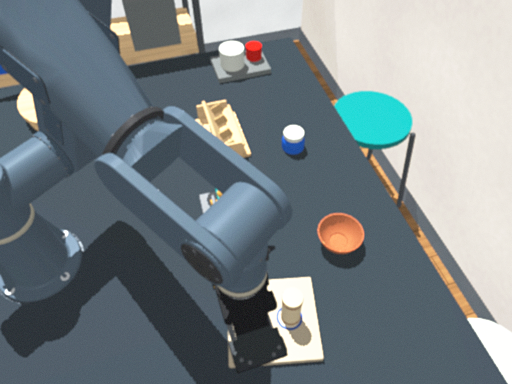

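View pics/top9.png

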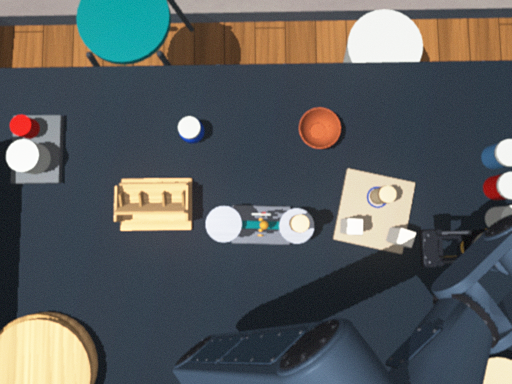

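```bash
python3 -c "
from rig import bot
print(bot.hand_in())"
```

```text
the job is handed in; nothing more can be done
None
```

The heavier prop now stands upright on the blue ring and the lighter one is still standing on its pan. I handed the job in at about 28.5 s; no verdict is reported.

- **Weighing:** I stood the rack's -y prop on pan b, which was down, and the +y prop on pan a, letting go close to level. Pan a went down and was still down about a second later with the fingers clear. Its upper face read about 76 mm against 116 mm for pan b, so the +y prop is the heavier. The wrist force was too noisy to confirm this on its own: it read roughly 5 N for one and 5 to 5.8 N for the other. The balance result decided it.
- **Heavier prop:** it stands about 2–3 mm from the ring's centre in both the top and side views, with its top at the right height.
- **Lighter prop:** it stands on pan b, with the beam back down on that side. In the last top view its top was about 6 mm off the pan centre, which would be at most about 3° of lean. The arm hid it in the final side picture, so that check rests on the top view alone.
- **Other items:** the bowl, jar and square props look unmoved in the last pictures, though the arm hid the squares in the side view. The gripper was clear of everything at hand-in.
- **Camera disagreement:** the three cameras differed by up to about 5 mm in absolute x and y. I therefore checked placements against the ring and pan within the same view.

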